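Close up the watch bench

TASK

Timing is done, so close up the watch bench: press the key on top of the white rate tester right down to its stop, hang both bangle watches over the padded bar of the display stand with their dials up, and stand every tool that lies on the bench upright, tip down and right to the bottom, in the wells of the dark wooden tool stand. The order is up to you; leave the other things on the bench where they are.

Things in the scene. Friction and masses are not known exactly. Their poses are not given: they have to be found in the camera images.
- file: bench tool (may be absent): wooden handle 95 mm long, 24 x 24 mm square with rounded edges, and a flat steel file blade 75 mm long, 11 x 4 mm; 60 g. Origin in the middle of the handle on its centre line; own +x runs from the tip to the handle's free end (47.5 mm away), the tip is 122 mm off in -x. Lies on its handle (origin 12 mm up), handle end roughly to the robot's left (+y).
- file_tip (a point): the tip (end of the working end) of the tool 'file', on its centre line
- driver: bench tool (may be absent): wooden handle 95 mm long, 24 x 24 mm square with rounded edges, and a round 8 mm steel screwdriver shaft 80 mm long; 60 g. Origin in the middle of the handle on its centre line; own +x runs from the tip to the handle's free end (47.5 mm away), the tip is 127 mm off in -x. Lies on its handle (origin 12 mm up), handle end roughly to the robot's left (+y).
- driver_tip (a point): the tip (end of the working end) of the tool 'driver', on its centre line
- brush: bench tool (may be absent): wooden handle 95 mm long, 24 x 24 mm square with rounded edges, and a flat brush: metal ferrule and bristles, 70 mm long, 13 x 8 mm; 60 g. Origin in the middle of the handle on its centre line; own +x runs from the tip to the handle's free end (47.5 mm away), the tip is 117 mm off in -x. Lies on its handle (origin 12 mm up), handle end roughly to the robot's left (+y).
- brush_tip (a point): the tip (end of the working end) of the tool 'brush', on its centre line
- knife: bench tool (may be absent): wooden handle 95 mm long, 24 x 24 mm square with rounded edges, and a steel case-opener blade 72 mm long, 8 mm wide with a 14 mm wide end; 60 g. Origin in the middle of the handle on its centre line; own +x runs from the tip to the handle's free end (47.5 mm away), the tip is 120 mm off in -x. Lies on its handle (origin 12 mm up), handle end roughly to the robot's left (+y).
- knife_tip (a point): the tip (end of the working end) of the tool 'knife', on its centre line
- watch_round: watch on a rigid steel bangle, round pale dial in a brass ring, 120 g: an upside-down U on two legs. Origin: middle of the underside of the band's top, 50 mm above the leg ends. z up through the dial; legs at x = +-30 mm (56 mm clear between, 22 mm wide along y): the bar must run along own y, either way. Case 38 x 38 mm, 3 to 15 mm above the origin (hands to 18); grip it across y.
- watch_square: watch on a rigid steel bangle, square black dial, 120 g: an upside-down U on two legs. Origin: middle of the underside of the band's top, 50 mm above the leg ends. z up through the dial; legs at x = +-30 mm (56 mm clear between, 22 mm wide along y): the bar must run along own y, either way. Case 38 x 38 mm, 3 to 15 mm above the origin (hands to 18); grip it across y.
- stand: fixed T-shaped watch display: a padded flat-topped horizontal bar 40 mm wide and 220 mm long along own y, its top 150 mm and underside 120 mm above the bench, on one middle post 26 mm thick on a base 120 x 140 x 12 mm. Origin at bench height below the bar's middle, z up.
- holder: fixed dark wooden tool stand, a block 70 (own x) x 270 (own y) x 90 mm high with four square wells 38 x 38 mm in a row, open at the top, at own y = -96, -32, 32 and 96 mm (x = 0), 80 mm deep (floor 10 mm above the bench). Origin at bench height under its middle, z up.
- stopkey (a joint): travel of the tester's stop key, m: 0 up, 0.006 fully down at its stop; springs back; about 5 N takes it fully down
- stopkey_top (a point): middle of the top of the stop key, a round grey push button 30 mm across that is pressed straight down, on top of the white rate tester with the blue screen (130 x 210 mm, 105 mm high)
- loupe: bystander, to be left where it is: black eye loupe 44 mm across, 35 mm high; origin at the centre of its underside
- oilpot: bystander, to be left where it is: small glass pot 44 mm across, 30 mm high; origin at the centre of its underside
- vice: bystander, to be left where it is: small aluminium movement vice 50 x 70 x 32 mm; origin at the centre of its underside

How it is judged (in metres and radians):
On the way:
1. the tester's key has been pressed down to its stop (value of joint stopkey above 0.005 m), for 0.05 s.
At the end, for the whole second after the job is handed in: Key was pressed home. Every tool present stands in a well, tip within 14 mm of its floor, leaning under 0.45 rad. Both watches rest astride the bar (band within 8 mm of its top, 20 mm of its centre line, 0.4 rad of square across it), dials up within 0.25 rad. All at rest (z of file_tip in the frame of holder between 0 and 0.024 m and x of file_tip in the frame of holder between -0.022 and 0.022 m and y of file_tip in the frame of holder between -0.118 and 0.118 m and angle between each of file, driver, brush, knife's own x axis and vertical below 0.45 rad and linear speed of each of file, driver, brush, knife, watch_round, watch_square below 0.05 m/s and z of driver_tip in the frame of holder between 0 and 0.024 m and x of driver_tip in the frame of holder between -0.022 and 0.022 m and y of driver_tip in the frame of holder between -0.118 and 0.118 m and z of brush_tip in the frame of holder between 0 and 0.024 m and x of brush_tip in the frame of holder between -0.022 and 0.022 m and y of brush_tip in the frame of holder between -0.118 and 0.118 m and z of knife_tip in the frame of holder between 0 and 0.024 m and x of knife_tip in the frame of holder between -0.022 and 0.022 m and y of knife_tip in the frame of holder between -0.118 and 0.118 m and z of watch_round in the frame of stand between 0.144 and 0.158 m and x of watch_round in the frame of stand between -0.02 and 0.02 m and y of watch_round in the frame of stand between -0.11 and 0.11 m and angle between the y axis of each of watch_round, watch_square and the y axis of stand, either way round below 0.4 rad and angle between each of watch_round, watch_square's own z axis and vertical below 0.25 rad and z of watch_square in the frame of stand between 0.144 and 0.158 m and x of watch_square in the frame of stand between -0.02 and 0.02 m and y of watch_square in the frame of stand between -0.11 and 0.11 m); the robot touches nothing.
It fails at once if a bystander was pushed more than 50 mm from its place (distance of any of loupe, oilpot, vice from where it was at the start of the episode above 0.05 m).
Of file, driver, brush, knife only 2 to 4 are there at a start; the rules pass over those that are not, and their reading is None.
At some moment in a run one of file, driver, brush, knife, watch_round, watch_square may be knocked a few centimetres aside while the robot is not near it.
Once in a run the grip may slacken for a moment while it holds something.
It also fails if it takes over 210 s, if anything falls off the work surface, if the arm or the gripper's body presses on something with over 40 N, if the wrist force passes 120 N, or if a joint passes its speed limit or range.

ROBOT

A 6-joint arm with a two-finger parallel gripper is mounted at the origin on the work surface. World frame = base frame: x ahead of the robot, y to its left, z up, the work surface at z = 0. Lengths are in mm, angles in rad, forces in N, time in s.
With the tool pointing down it reaches from about 350 to 875 mm from the base axis. Payload 4.2 kg.
Tool frame: the origin (TCP) lies midway between the tips of the shut fingers; the grasp point (between the pads) lies 19 mm behind it; z points along the fingers, y is the line along which they close (so a half turn about z gives the same grasp; the last joint's range is limited). The gripper opens to 85 mm and grips with 20 to 120 N. Pads are 22 mm wide; open, the fingers measure 114 mm over their backs; the gripper's body (76 mm by 85 mm) begins 54 mm behind the grasp point. The pads swing forward as they close: fully open they stand 13 mm farther back than shut.
Start: joints at [-1.037, 0.385, 0.008, 0, -1.194, -0.259], TCP at [169.613, -601.524, 231.312] pointing down, gripper open.
Joint ranges: [-3.14, 3.14], [-1.21, 2.06], [-1.07, 1.41], [-3.16, 2.05], [-2.99, -0.16], [-3.1, 3.1]. Speed limits (rad/s): [2.79, 2.79, 3.14, 3.14, 3.14, 3.14].

INTERFACE

Orientations are given as a unit quaternion [x, y, z, w].
In Python, from bench import read_state, get_image, job_done gives the robot as it stands.
- The arm moves only by the tool servo_tool, never from a script. Its arguments are lists of equal length, an entry for each row: "rotation": the turn, a rotation vector about the world's x, y, z scaled (see below), a list of three; "slide": the shift along the world's x, y, z scaled (see below), a list of three; "grip": the opening, from -1 (shut) to 1 (fully open). In form: {"rotation": [[rx, ry, rz], ...], "slide": [[tx, ty, tz], ...], "grip": [grip, ...]}. A call has 1 to 8 rows; each row is the pose to reach, as a shift and turn from the pose commanded when the call began, turning the shorter way round; what a row does not reach only later rows make up. The controller multiplies each number of a shift by 0.2 m and each number of a turn by 360 degrees. A row lasts 1/8 s, in which the tool goes at most 62.5 mm and 10.7 degrees, less where a joint would pass 70% of its speed; a pose out of reach is approached as far as the arm can. A call with a number of a shift or a turn outside -1 to 1 is refused whole. A call with a gripper value outside its range is refused whole. The fingers move at their own pace and stop on an object; the grip force is fixed at half the most. Time passes only in rows, so rows that repeat a pose let the fingers close. It gives the time, the measured TCP pose, the force, the opening and the grip force at its end, in the units of the state.
- read_state(): the state, without advancing time (a new reading comes with each control period).
- get_image(name): name is "side" or "top" or "wrist"; returns a dict with "image" (384x512x3 uint8, red, green, blue), "depth" (384x512 float32, mm along the optical axis (not along the pixel's ray), 0 where there is no reading), "camera_matrix" (3x3 intrinsics, pixels), "rvec" (rotation vector, rad) and "tvec" (3), from world to camera coordinates, as OpenCV has them; the wrist camera has in their place "hand_eye" (4x4, takes a point from camera to tool coordinates, whose origin is the TCP and whose axes are the flange's). Camera axes: x right, y down, z forward; pixel columns grow to the right and rows downward; lengths in mm; the calibration is good to about 2 mm. The wrist camera is an equidistant fisheye: a pixel r from the principal point sees the ray r / f radians off the axis. A picture is of the moment at which its call begins: read the wrist's pose just before it.
- job_done(): hands the job in; it is judged then, once.
The state is a dict: "clock": time; "joints": joint angles; "joint_vel": joint speeds; "joint_efforts": joint torques, N m; "position": TCP position; "ee_rot": TCP orientation; "contact_force": force on the tool from outside, world axes, zero at the start; "wrist_torque": the same for the moment, N m; "gripper_width": finger opening in mm; "grasp_force": force on a finger pad.
Only numpy, scipy, OpenCV 4.12 (cv2) and the standard library are available. Lean on these libraries where they do the work, as an engineer would, in place of code of your own. Each camera call takes 0.05 s, during which the arm holds its last target. There are 200 camera calls.

## Working session

There is one attempt and no reset: what is moved stays moved. The work goes in short steps, Python scripts to look and compute and a tool call to move; the robot and the scene stay as the last step left them, time stands still between calls to the robot, and variables do not carry over. Pictures are saved under pics/ and viewed, at most 14 in all, crops included, and the job is handed in when it is done.

Besides the shell and the picture viewer there is one more tool, called as name(argument=value, ...) on one line, values as JSON. servo_tool: Moves the arm, as the interface text tells. Shifts and turns lie within -1 to 1; 1 stands for 0.2 m of shift or 360 degrees of turn. Its arguments: {"type":"object","properties":{"rotation":{"type":"array","items":{"type":"array","items":{"type":"number","minimum":-1,"maximum":1}}},"slide":{"type":"array","items":{"type":"array","items":{"type":"number","minimum":-1,"maximum":1}}},"grip":{"type":"array","items":{"type":"number"}}},"required":["rotation","slide","grip"]}

```bash
mkdir -p pics; ls; cat > h.py <<'E'
import numpy as np, cv2
from bench import read_state, get_image, job_done
def cloud(d):
    K=d["camera_matrix"];Z=d["depth"];v,u=np.mgrid[:384,:512]
    P=np.stack([(u-K[0][2])/K[0][0]*Z,(v-K[1][2])/K[1][1]*Z,Z],-1)
    R,_=cv2.Rodrigues(np.array(d["rvec"],float))
    return (P-np.array(d["tvec"],float).ravel())@R
def save(n,im,s=1.5): cv2.imwrite("pics/%s.png"%n,cv2.resize(im[:,:,::-1],None,fx=s,fy=s,interpolation=cv2.INTER_CUBIC))
E
python3 - <<'E'
from h import *
print(read_state())
for n in("top","side"):
    d=get_image(n);save(n+"0",d["image"]);P=cloud(d);np.savez("%s0.npz"%n,P=P,Z=d["depth"],I=d["image"])
    print(n,d["tvec"],d["rvec"],d["camera_matrix"])
E
```

```text
pics
{'clock': 0.0, 'joints': array([-1.03737967e+00,  3.85570242e-01,  6.63321389e-03, -5.04698545e-04,
       -1.19402000e+00, -2.58618064e-01]), 'joint_vel': array([-8.64763672e-04, -7.23366470e-04,  7.92504541e-04,  2.78330044e-03,
        1.34122491e-03, -1.15412711e-05]), 'joint_efforts': array([-7.50794379e-05, -3.92283261e+01,  1.88401705e+01,  4.18618217e+00,
       -4.59046409e-03,  1.01715943e-05]), 'position': array([ 169.46635475, -600.97644208,  230.21538072]), 'ee_rot': array([-1.36875080e-01,  9.90587699e-01,  1.08721323e-03, -2.00347286e-04]), 'contact_force': array([ 0.71539396, -0.30768584,  0.30805711]), 'wrist_torque': array([-0.01096339,  0.01123396,  0.05521941]), 'grasp_force': 0.0, 'gripper_width': 85.70390473365212}
top [  72.7215543   536.53470986 1474.03741901] [ 2.14304509 -2.16913887  0.10317918] [[488.03900515   0.         254.42467206]
 [  0.         488.03900515 199.96652389]
 [  0.           0.           1.        ]]
side [ 491.75573817  244.66827054 1292.27872548] [ 0.73880698 -2.57013948  1.13594962] [[473.48256972   0.         253.78954229]
 [  0.         473.48256972 185.88016268]
 [  0.           0.           1.        ]]
```

View pics/top0.png

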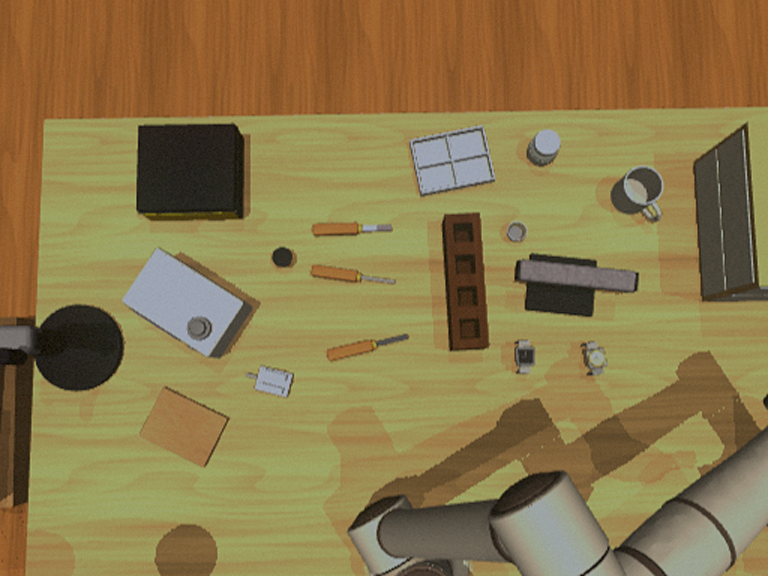

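View pics/side0.png

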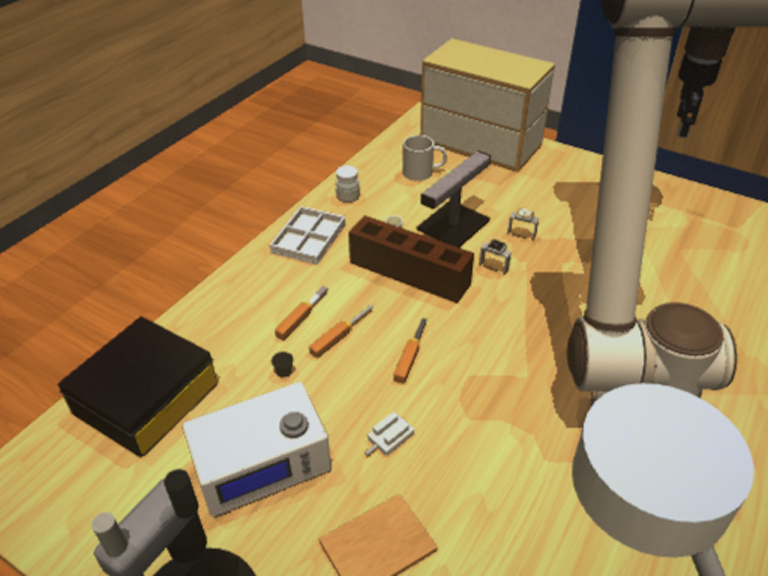

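The top view shows three tools, with handles at display px (335,229), (335,272) and (350,350) and tips to the right. The holder is at (465,282), the stand bar at (577,276), the square watch at (525,355), the round watch at (594,357) and the key at (199,328).

```bash
cat >> h.py <<'E'
def rect(P):
    (c,s,a)=cv2.minAreaRect(P[:,:2].astype(np.float32))
    return np.round(c,1),np.round(s,1),round(a,1)
def roi(P,box,z0,z1):  # box in display px of 1.5x picture
    u0,v0,u1,v1=[int(b/1.5) for b in box]
    Q=P[v0:v1,u0:u1].reshape(-1,3); return Q[(Q[:,2]>z0)&(Q[:,2]<z1)]
E
python3 - <<'E'
from h import *
f=np.load("top0.npz");P,I=f["P"],f["I"]
g=np.load("side0.npz")
tab=roi(P,(250,400,330,500),-30,30);print("table z",np.median(tab[:,2]))
for n,b,z0,z1 in [("keytop",(180,310,218,345),112,140),("tester",(110,240,270,365),95,111),("holder",(430,200,500,360),82,100),("bar",(500,240,650,300),140,165),
 ("base",(500,240,650,330),6,25),("sq",(505,335,545,380),40,90),("rd",(575,335,615,380),40,90),("loupe",(265,240,300,275),20,50),("oil",(500,215,530,245),15,50),("vice",(240,355,300,405),10,50),
 ("t1",(300,215,400,245),3,40),("t2",(300,255,400,292),3,40),("t3",(320,330,415,365),3,40)]:
    Q=roi(P,b,z0,z1);
    if len(Q)>3: print(n,len(Q),rect(Q),np.percentile(Q[:,2],[5,50,95]).round(1),"zmax",Q[:,2].max().round(1))
hsv=cv2.cvtColor(I,cv2.COLOR_RGB2HSV)
for n,b in [("t1",(300,215,400,245)),("t2",(300,255,400,292)),("t3",(320,330,415,365))]:
    u0,v0,u1,v1=[int(x/1.5) for x in b]
    H=hsv[v0:v1,u0:u1].reshape(-1,3).astype(int);Q=P[v0:v1,u0:u1].reshape(-1,3)
    m=(Q[:,2]>12)
    q=Q[m];c=q[:,:2].mean(0);w=np.linalg.svd(q[:,:2]-c)[2][0];w*=np.sign(w[1]) 
    s=(q[:,:2]-c)@w;print(n,m.sum(),c.round(1),"ang",np.degrees(np.arctan2(w[1],w[0])).round(1),"ends",s.min().round(1),s.max().round(1), "origin",(c+w*(s.max()-47.5)).round(1))
E
```

```text
table z -0.7969074674284062
keytop 183 (array([474.9, 424.5]), array([45.6, 60. ]), 59.4) [112.7 120.  128.7] zmax 131.5
tester 2846 (array([533.6, 458.3]), array([211.5, 130. ]), 57.1) [ 98.8 104.  108.8] zmax 111.0
holder 1513 (array([ 571.1, -101.7]), array([270.3,  70.9]), 2.4) [84.1 89.  94. ] zmax 99.1
bar 1120 (array([ 569. , -307.3]), array([230.1,  41. ]), 83.4) [142.9 148.3 153.2] zmax 157.8
base 1022 (array([ 571.5, -337.1]), array([185.5, 309.8]), 0.7) [ 6.6 10.8 16.6] zmax 24.5
sq 225 (array([ 419.5, -218.4]), array([37.8, 61. ]), 86.3) [48.9 62.3 69.8] zmax 73.7
rd 232 (array([ 414.4, -357.6]), array([64.9, 37.2]), 10.7) [47.1 61.7 70. ] zmax 74.4
loupe 145 (array([631.8, 272.8]), array([40.5, 39.6]), 44.5) [28.8 34.2 39.9] zmax 42.3
oil 77 (array([ 680.9, -215.6]), array([41.3, 39.6]), 84.5) [17.8 28.1 33.3] zmax 35.4
vice 378 (array([387.6, 300. ]), array([92.2, 67.6]), 75.7) [11.8 18.9 34.9] zmax 38.2
t1 475 (array([693. , 131.5]), array([200.2,  61.7]), 89.2) [ 3.4 17.6 27.2] zmax 32.3
t2 509 (array([599.7, 135.5]), array([205.7,  74. ]), 89.2) [ 3.3 16.1 27.5] zmax 32.3
t3 471 (array([443.5, 100.5]), array([193.8,  68.7]), 89.3) [ 3.4 18.2 26.3] zmax 31.7
t1 325 [685.3 139.8] ang 40.4 ends -303.5 56.3 origin [692.  145.5]
t2 306 [589.4 147. ] ang 50.6 ends -220.3 64.2 origin [600.  159.9]
t3 303 [440.8 118.1] ang 101.2 ends -103.8 63.2 origin [437.8 133.5]
```

servo_tool(rotation=[[0, 0, -0.014], [0, 0, -0.014], [0, 0, -0.014], [0, 0, -0.014], [0, 0, -0.014], [0, 0, -0.014]], slide=[[0.25, 0.25, -0.1], [0.5, 0.5, -0.2], [0.75, 0.75, -0.2], [1, 1, -0.2], [1, 1, -0.2], [1, 1, -0.2]], grip=[1, 1, 1, 1, 1, 1])

```text
clock: 0.85
position: [371.0, -399.7, 191.0]
ee_rot: [-0.095, 0.995, 0.0, -0.0]
contact_force: [-0.3, 0.7, 0.2]
gripper_width: 85.8
grasp_force: 0.0
```

```bash
cat >> h.py <<'E'
def top(): d=get_image("top"); return cloud(d),d["image"]
def watch(P,xy):
    m=((np.hypot(P[...,0]-xy[0],P[...,1]-xy[1])<90)&(P[...,2]>54)&(P[...,2]<72)).astype(np.uint8)
    n,l,s,c=cv2.connectedComponentsWithStats(m); k=1+np.argmax(s[1:,4]); Q=P[l==k]
    return len(Q),rect(Q)
def st():
    s=read_state(); from scipy.spatial.transform import Rotation as R
    r=R.from_quat(s["ee_rot"]).as_matrix(); print("t",round(s["clock"],2),"p",s["position"].round(1),"z",r[:,2].round(3),"y",r[:,1].round(3),"yang",np.degrees(np.arctan2(r[1,1],r[0,1])).round(1),"j",s["joints"].round(2),"w",round(s["gripper_width"],1),"F",s["contact_force"].round(1),"g",round(s["grasp_force"],1)); return s
E
python3 - <<'E'
from h import *
st();P,I=top();print(watch(P,(414,-357)),watch(P,(419,-218)))
E
```

```text
t 0.85 p [ 371.  -399.7  191. ] z [-0.     0.001 -1.   ] y [-0.19   0.982  0.001] yang 100.9 j [-0.53  0.28 -0.25 -0.   -1.04 -0.85] w 85.8 F [-0.3  0.7  0.2] g 0.0Traceback (most recent call last):
  File "<stdin>", line 2, in <module>
  File "h.py", line 18, in watch
    n,l,s,c=cv2.connectedComponentsWithStats(m); k=1+np.argmax(s[1:,4]); Q=P[l==k]
                                                     ~~~~~~~~~^^^^^^^^^
    return _wrapfunc(a, 'argmax', axis=axis, out=out, **kwds)
    return bound(*args, **kwds)
ValueError: attempt to get argmax of an empty sequence
```

servo_tool(rotation=[[0, 0, 0], [0, 0, 0], [0, 0, 0], [0, 0, 0], [0, 0, 0], [0, 0, 0]], slide=[[0.1, 0.1, -0.2], [0.215, 0.21, -0.35], [0.215, 0.21, -0.5], [0.215, 0.21, -0.65], [0.215, 0.21, -0.695], [0.215, 0.21, -0.695]], grip=[1, 1, 1, 1, 1, 1])

```text
clock: 1.65
position: [412.0, -360.3, 52.2]
ee_rot: [-0.093, 0.996, 0.0, -0.0]
contact_force: [0.1, -0.2, 0.1]
gripper_width: 85.5
grasp_force: 0.0
```

```bash
python3 - <<'E'
from h import *
st();d=get_image("wrist");save("w1",d["image"]);print(d["hand_eye"],d["camera_matrix"])
E
```

```text
t 1.65 p [ 412.  -360.3   52.2] z [-0.001  0.    -1.   ] y [-0.185  0.983  0.   ] yang 100.6 j [-0.42  0.45 -0.4   0.   -0.72 -0.96] w 85.5 F [ 0.1 -0.2  0.1] g 0.0
[[-1.64787452e-03 -9.60312858e-01 -2.78920238e-01  7.05755139e+01]
 [ 9.99998641e-01 -1.59792326e-03 -4.06446048e-04 -7.44601263e-02]
 [-5.53777697e-05 -2.78920529e-01  9.60314186e-01 -1.42087029e+02]
 [ 0.00000000e+00  0.00000000e+00  0.00000000e+00  1.00000000e+00]] [[297.31863964   0.         261.85858022]
 [  0.         297.31863964 193.82565923]
 [  0.           0.           1.        ]]
```

View pics/w1.png

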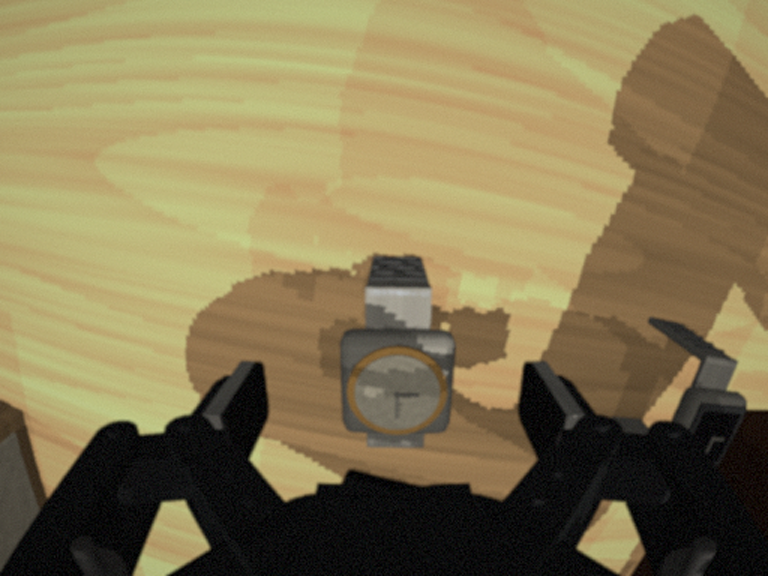

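servo_tool(rotation=[[0, 0, 0], [0, 0, 0], [0, 0, 0], [0, 0, 0], [0, 0, 0], [0, 0, 0], [0, 0, 0], [0, 0, 0]], slide=[[0, 0, 0], [0, 0, 0], [0, 0, 0], [0, 0, 0], [0, 0, 0.05], [0, 0, 0.2], [0, 0, 0.4], [0, 0, 0.4]], grip=[-1, -1, -1, -1, -1, -1, -1, -1])

```text
clock: 2.7
position: [414.4, -360.4, 135.6]
ee_rot: [-0.094, 0.996, -0.002, 0.003]
contact_force: [0.4, -0.1, -1.2]
gripper_width: 36.4
grasp_force: 60.3
```

servo_tool(rotation=[[0, 0, -0.02], [0, 0, -0.048], [0, 0, -0.048], [0, 0, -0.048], [0, 0, -0.048]], slide=[[0, 0, 0.2], [0, 0, 0.42], [0, 0, 0.45], [0, 0, 0.45], [0, 0, 0.45]], grip=[-1, -1, -1, -1, -1])

```text
clock: 3.32
position: [411.6, -358.8, 220.1]
ee_rot: [0.057, 0.998, 0.001, -0.002]
contact_force: [0.5, 0.8, -1.0]
gripper_width: 36.3
grasp_force: 60.6
```

```bash
python3 - <<'E'
from h import *
st();P,I=top()
Q=P[(P[...,2]>142)&(P[...,2]<156)&(P[...,1]>-440)&(P[...,1]<-180)&(P[...,0]>520)&(P[...,0]<620)];print(len(Q),rect(Q),np.median(Q,0))
E
```

```text
t 3.33 p [ 411.6 -358.8  220.1] z [-0.004  0.002 -1.   ] y [0.114 0.993 0.002] yang 83.4 j [-0.42  0.26 -0.2  -0.   -1.11 -1.26] w 36.3 F [ 0.5  0.8 -1. ] g 60.6
505 (array([ 569.6, -306.8]), array([229.4,  39.1]), 83.5) [ 572.77363825 -345.20275219  148.12542014]
```

servo_tool(rotation=[[0, 0, 0], [0, 0, 0], [0, 0, 0], [0, 0, 0], [0, 0, 0], [0, 0, 0]], slide=[[0.2, -0.01, 0], [0.45, -0.02, 0], [0.7, -0.035, 0], [0.75, -0.035, 0], [0.75, -0.035, 0], [0.75, -0.035, 0]], grip=[-1, -1, -1, -1, -1, -1])

```text
clock: 4.12
position: [561.4, -366.5, 222.0]
ee_rot: [0.058, 0.998, 0.0, -0.001]
contact_force: [-0.4, -0.1, -1.3]
gripper_width: 36.3
grasp_force: 60.6
```

servo_tool(rotation=[[0, 0, 0], [0, 0, 0], [0, 0, 0], [0, 0, 0], [0, 0, 0]], slide=[[0, 0, -0.15], [0, 0, -0.25], [0, 0, -0.31], [0, 0, -0.335], [0, 0, -0.335]], grip=[-1, -1, -1, -1, -1])

```text
clock: 4.75
position: [562.6, -366.7, 155.8]
ee_rot: [0.057, 0.998, -0.0, 0.0]
contact_force: [-0.5, 0.2, -1.9]
gripper_width: 36.4
grasp_force: 60.6
```

```bash
python3 - <<'E'
from h import *
st();d=get_image("wrist");save("w2",d["image"])
E
```

```text
t 4.75 p [ 562.6 -366.7  155.8] z [ 0.001 -0.    -1.   ] y [ 0.115  0.993 -0.   ] yang 83.4 j [-0.34  0.52  0.03  0.   -1.08 -1.35] w 36.4 F [-0.5  0.2 -1.9] g 60.6
```

View pics/w2.png

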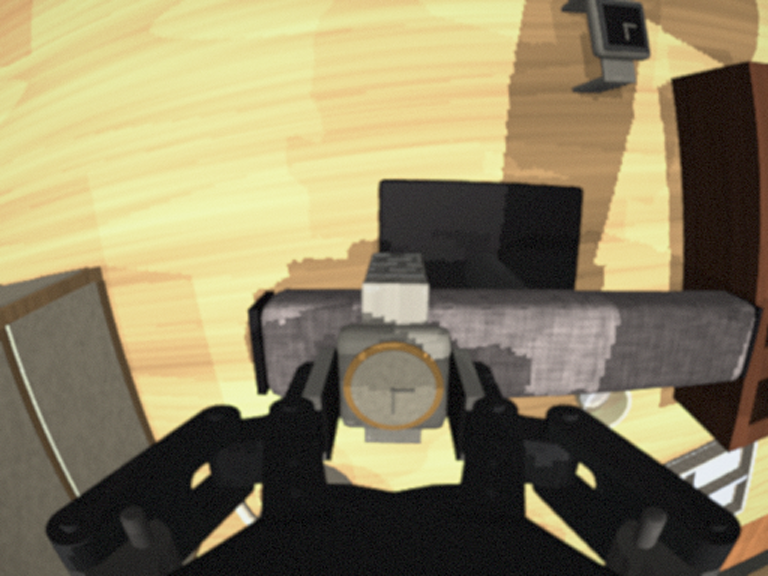

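servo_tool(rotation=[[0, 0, 0], [0, 0, 0], [0, 0, 0], [0, 0, 0], [0, 0, 0]], slide=[[0, 0, -0.008], [0, 0, -0.014], [0, 0, -0.014], [0, 0, -0.014], [0, 0, -0.014]], grip=[-1, -1, 0.4, 0.4, 0.4])

```text
clock: 5.42
position: [562.7, -366.6, 152.6]
ee_rot: [0.057, 0.998, -0.0, 0.0]
contact_force: [-0.3, 0.5, 0.2]
gripper_width: 59.9
grasp_force: 0.0
```

servo_tool(rotation=[[0, 0, 0], [0, 0, 0], [0, 0, 0.007], [0, 0, 0.007], [0, 0, 0.007], [0, 0, 0.007]], slide=[[0, 0, 0.1], [0, 0, 0.3], [0, 0.1, 0.4], [-0.1, 0.4, 0.4], [-0.3, 0.7, 0.4], [-0.5, 0.7, 0.4]], grip=[0.4, 0.4, 1, 1, 1, 1])

```text
clock: 6.18
position: [461.4, -223.1, 232.1]
ee_rot: [0.033, 0.999, 0.0, -0.0]
contact_force: [0.3, -1.3, 0.3]
gripper_width: 85.5
grasp_force: 0.0
```

```bash
python3 - <<'E'
from h import *
st();P,I=top();print(watch(P-[0,0,100],(562,-366)));save("t2",I[100:300,220:470],2.5)
print(watch(P,(419,-218)))
E
```

```text
t 6.17 p [ 461.4 -223.1  232.1] z [-0.     0.001 -1.   ] y [0.065 0.998 0.001] yang 86.3 j [-0.13  0.19 -0.26 -0.   -1.12 -1.5 ] w 85.5 F [ 0.3 -1.3  0.3] g 0.0
(125, (array([ 571.7, -366.9]), array([38.9, 39.3]), 73.7))
(164, (array([ 419.2, -218.5]), array([38. , 41.8]), 89.6))
```

View pics/t2.png

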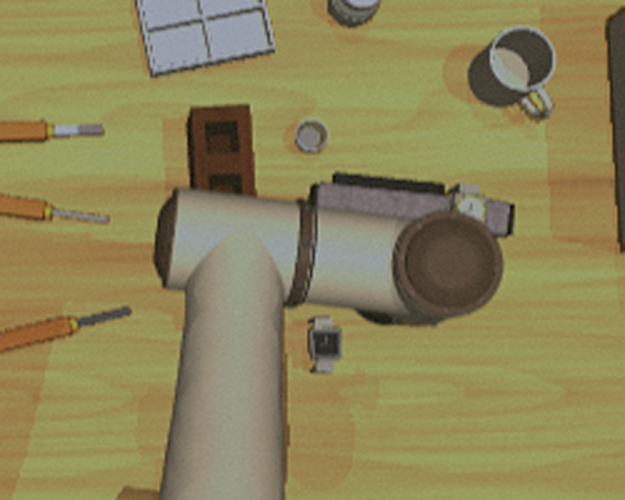

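servo_tool(rotation=[[0, 0, 0], [0, 0, 0], [0, 0, 0], [0, 0, 0], [0, 0, 0], [0, 0, 0], [0, 0, 0]], slide=[[-0.21, 0.035, -0.1], [-0.21, 0.035, -0.3], [-0.21, 0.035, -0.5], [-0.21, 0.035, -0.7], [-0.21, 0.035, -0.85], [-0.21, 0.035, -0.9], [-0.21, 0.035, -0.9]], grip=[1, 1, 1, 1, 1, 1, 1])

```text
clock: 7.1
position: [420.6, -219.2, 52.5]
ee_rot: [0.035, 0.999, 0.0, -0.0]
contact_force: [0.1, 0.3, 0.7]
gripper_width: 85.5
grasp_force: 0.0
```

```bash
python3 - <<'E'
from h import *
st();d=get_image("wrist");save("w3",d["image"][100:,:],1.2)
E
```

```text
t 7.1 p [ 420.6 -219.2   52.5] z [-0.001  0.    -1.   ] y [ 0.07   0.998 -0.   ] yang 86.0 j [-0.14  0.36 -0.58  0.   -0.63 -1.5 ] w 85.5 F [0.1 0.3 0.7] g 0.0
```

View pics/w3.png

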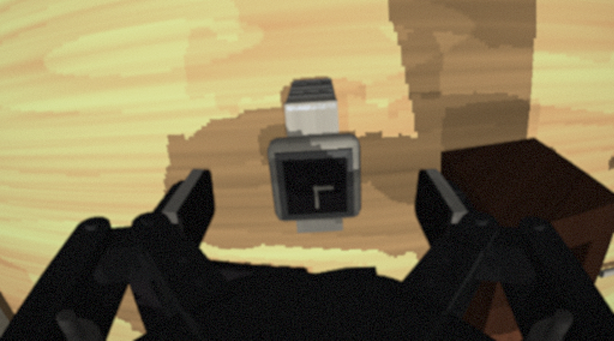

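servo_tool(rotation=[[0, 0, 0], [0, 0, 0], [0, 0, 0], [0, 0, 0], [0, 0, 0], [0, 0, 0], [0, 0, 0], [0, 0, 0]], slide=[[-0.015, 0, 0], [-0.015, 0, 0], [-0.015, 0, 0], [-0.015, 0, 0], [-0.015, 0, 0], [-0.015, 0, 0.1], [-0.015, 0, 0.3], [-0.015, 0, 0.4]], grip=[1, -1, -1, -1, -1, -1, -1, -1])

```text
clock: 8.15
position: [418.2, -219.6, 134.0]
ee_rot: [0.035, 0.999, -0.0, 0.001]
contact_force: [0.4, -0.4, -1.0]
gripper_width: 36.5
grasp_force: 59.2
```

servo_tool(rotation=[[0, 0, -0.007], [0, 0, -0.007], [0, 0, -0.007], [0, 0, -0.007], [0, 0, -0.007], [0, 0, -0.007], [0, 0, -0.007], [0, 0, -0.007]], slide=[[0, 0, 0.2], [0, 0, 0.45], [0.15, -0.05, 0.45], [0.4, -0.1, 0.45], [0.65, -0.14, 0.45], [0.795, -0.14, 0.45], [0.795, -0.14, 0.4], [0.795, -0.14, 0.3]], grip=[-1, -1, -1, -1, -1, -1, -1, -1])

```text
clock: 9.15
position: [576.2, -247.3, 191.7]
ee_rot: [0.057, 0.998, 0.0, -0.0]
contact_force: [-0.4, -0.7, -0.8]
gripper_width: 36.9
grasp_force: 59.3
```

servo_tool(rotation=[[0, 0, 0], [0, 0, 0], [0, 0, 0], [0, 0, 0]], slide=[[0, 0, -0.1], [0, 0, -0.16], [0, 0, -0.185], [0, 0, -0.185]], grip=[-1, -1, -1, -1])

```text
clock: 9.65
position: [576.5, -247.6, 155.6]
ee_rot: [0.057, 0.998, -0.0, -0.0]
contact_force: [-0.4, 0.2, -0.6]
gripper_width: 37.3
grasp_force: 40.8
```

```bash
python3 - <<'E'
from h import *
st();d=get_image("wrist");save("w4",d["image"][100:,:],1.2)
E
```

```text
t 9.65 p [ 576.5 -247.6  155.6] z [-0. -0. -1.] y [ 0.114  0.993 -0.   ] yang 83.4 j [-0.15  0.45 -0.09  0.   -1.03 -1.54] w 37.3 F [-0.4  0.2 -0.6] g 40.8
```

View pics/w4.png

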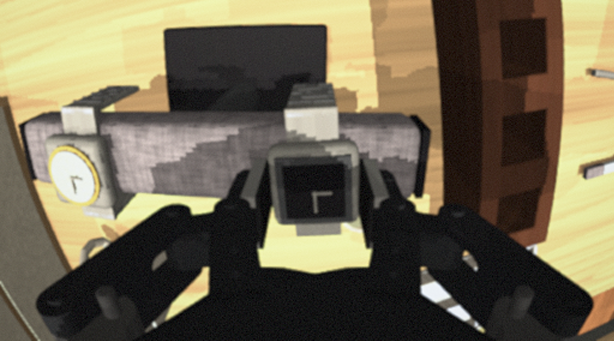

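servo_tool(rotation=[[0, 0, 0], [0, 0, 0], [0, 0, 0], [0, 0, 0], [0, 0, 0], [0, 0, 0], [0, 0, 0], [0, 0, 0]], slide=[[0, 0, -0.008], [0, 0, -0.015], [0, 0, -0.015], [0, 0, -0.015], [0, 0, -0.015], [0, 0, 0.1], [0, 0, 0.3], [0, 0, 0.45]], grip=[-1, -1, 0.4, 0.4, 0.4, 0.4, 0.4, 0.4])

```text
clock: 10.7
position: [576.9, -247.7, 247.3]
ee_rot: [0.057, 0.998, -0.0, 0.001]
contact_force: [-0.3, -0.1, 0.3]
gripper_width: 59.9
grasp_force: 0.0
```

servo_tool(rotation=[[0, 0, 0.03], [0, 0, 0.06], [0, 0, 0.09], [0, 0, 0.12], [0, 0, 0.15], [0, 0, 0.18], [0, 0, 0.21], [0, 0, 0.24]], slide=[[-0.1, 0.1, 0], [-0.2, 0.2, 0], [-0.3, 0.3, 0], [-0.4, 0.4, 0], [-0.5, 0.5, 0], [-0.6, 0.6, 0], [-0.7, 0.7, 0], [-0.7, 0.7, 0]], grip=[0.4, 0.4, 0.4, 0.4, 0.4, 0.4, 0.4, 0.4])

```text
clock: 11.7
position: [435.4, -106.7, 246.0]
ee_rot: [-0.642, 0.767, -0.0, 0.0]
contact_force: [0.3, -0.8, 0.1]
gripper_width: 59.5
grasp_force: 0.0
```

```bash
cat >> h.py <<'E'
def tools(P,I,dbg=0):
    hsv=cv2.cvtColor(I,cv2.COLOR_RGB2HSV).astype(int)
    A=(P[...,2]>9)&(P[...,2]<34)&(P[...,0]>380)&(P[...,0]<780)&(P[...,1]>-40)&(P[...,1]<230)&(hsv[...,1]>150)&(hsv[...,0]<16)
    n,l,s,c=cv2.connectedComponentsWithStats(A.astype(np.uint8)); out=[]
    for k in range(1,n):
        if s[k,4]<100: continue
        q=P[l==k]; (cx,sz,a)=cv2.minAreaRect(q[:,:2].astype(np.float32))
        w=np.linalg.svd(q[:,:2]-q[:,:2].mean(0),full_matrices=False)[2][0]; w*=np.sign(w[1])
        out.append((s[k,4],np.round(cx,1),q[:,:2].mean(0).round(1),np.round(sz,1),np.degrees(np.arctan2(w[1],w[0])).round(1),np.median(q[:,2]).round(1)))
    return out
E
python3 - <<'E'
from h import *
st();P,I=top()
for t in tools(P,I): print(t)
print(watch(P-[0,0,100],(562,-366)),watch(P-[0,0,100],(576,-247)))
save("t3",I[60:320,180:470],2.5)
Q=P[(P[...,2]>84)&(P[...,2]<96)&(abs(P[...,0]-571)<150)&(abs(P[...,1]+102)<50)];print(rect(Q))
E
```

```text
t 11.7 p [ 435.4 -106.7  246. ] z [ 0.001  0.    -1.   ] y [-0.984  0.177 -0.001] yang 169.8 j [ 0.12  0.07 -0.38 -0.   -1.13 -0.3 ] w 59.5 F [ 0.3 -0.8  0.1] g 0.0
(np.int32(135), array([690.7, 162. ]), array([690.1, 160.6]), array([20.9, 91.5]), np.float64(91.2), np.float64(21.9))
(189, (array([ 564.7, -365.1]), array([38.6, 44.8]), 77.1)) (182, (array([ 578.1, -246.3]), array([37.8, 39.6]), 86.3))
(array([ 610.4, -100.2]), array([192.1,  70.7]), 2.6)
```

View pics/t3.png

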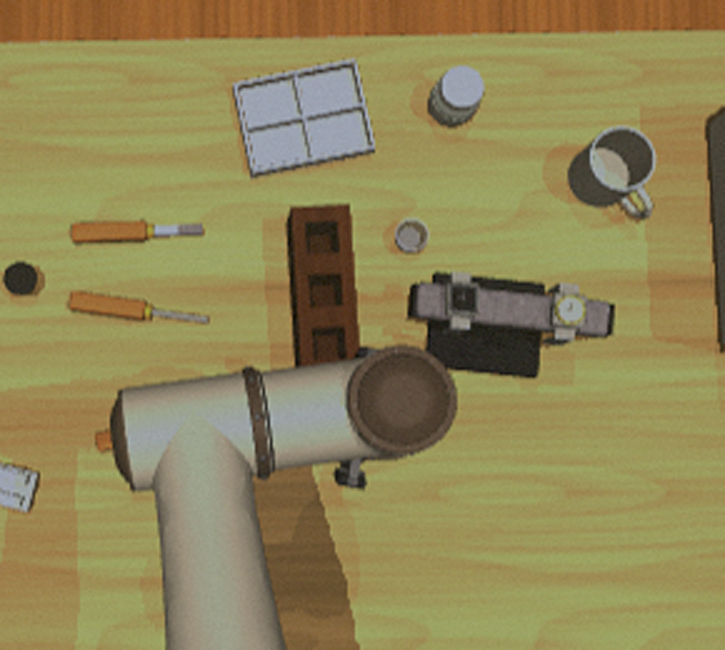

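servo_tool(rotation=[[0, 0, 0.02], [0, 0, 0.032], [0, 0, 0.032], [0, 0, 0.032], [0, 0, 0.032], [0, 0, 0.032]], slide=[[0.15, 0.2, 0], [0.35, 0.4, 0], [0.6, 0.6, 0], [0.8, 0.8, 0], [1, 1, 0], [1, 1, 0]], grip=[0.4, 0.4, 0.4, 0.4, 0.4, 0.4])

```text
clock: 12.5
position: [638.6, 95.0, 243.1]
ee_rot: [0.713, -0.702, -0.0, 0.001]
contact_force: [-1.0, -1.0, 0.3]
gripper_width: 59.8
grasp_force: 0.0
```

servo_tool(rotation=[[-0.025, 0, 0], [-0.05, 0, 0], [-0.075, 0, 0], [-0.1, 0, 0], [-0.125, 0, 0], [-0.125, 0, 0], [-0.125, 0, 0]], slide=[[0.1, 0.1, 0], [0.2, 0.2, -0.1], [0.27, 0.34, -0.3], [0.27, 0.34, -0.5], [0.27, 0.34, -0.7], [0.27, 0.34, -0.8], [0.27, 0.34, -0.8]], grip=[0.4, 0.4, 0.4, 0.4, 0.4, 0.4, 0.4])

```text
clock: 13.38
position: [690.3, 159.4, 84.7]
ee_rot: [0.658, -0.649, 0.268, 0.273]
contact_force: [0.4, -0.3, 1.7]
gripper_width: 60.0
grasp_force: 0.0
```

```bash
python3 - <<'E'
from h import *
st();d=get_image("wrist");save("w5",d["image"],1.2)
f=np.load("top0.npz")
hsv=cv2.cvtColor(f["I"],cv2.COLOR_RGB2HSV)
for u,v in((335,229),(335,272),(350,350)): print(hsv[int(v/1.5),int(u/1.5)])
E
```

```text
t 13.38 p [690.3 159.4  84.7] z [-0.002 -0.707 -0.707] y [-1.    -0.009  0.012] yang -179.5 j [ 0.66  0.83  0.01  0.61 -1.35 -0.97] w 60.0 F [ 0.4 -0.3  1.7] g 0.0
[ 16 172 157]
[ 16 167 160]
[ 16 163 158]
```

View pics/w5.png

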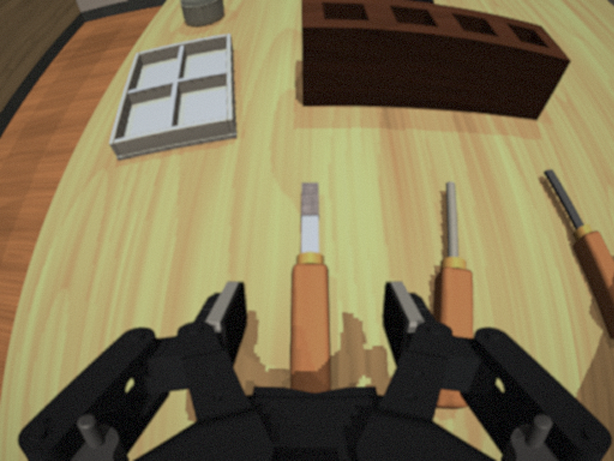

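servo_tool(rotation=[[0, 0, 0], [0, 0, 0], [0, 0, 0], [0, 0, 0], [0, 0, 0], [0, 0, 0], [0, 0, 0], [0, 0, 0]], slide=[[0, 0, -0.15], [0, 0, -0.27], [0, 0, -0.34], [0, 0, -0.37], [0, 0, -0.37], [0, 0, -0.37], [0, 0, -0.37], [0, 0, -0.37]], grip=[0.4, 0.4, 0.4, 0.4, -1, -1, -1, -1])

```text
clock: 14.42
position: [691.2, 161.1, 12.5]
ee_rot: [0.658, -0.648, 0.269, 0.272]
contact_force: [0.5, 1.4, 2.3]
gripper_width: 22.5
grasp_force: 60.8
```

servo_tool(rotation=[[0, 0, 0], [0, 0, 0], [0, 0, 0], [0, 0, 0], [0, 0, 0], [0, 0, 0]], slide=[[0, 0, 0.05], [0, 0, 0.2], [0, 0, 0.45], [0, 0, 0.7], [0, 0, 0.9], [0, 0, 0.9]], grip=[-1, -1, -1, -1, -1, -1])

```text
clock: 15.18
position: [691.7, 161.1, 196.1]
ee_rot: [0.658, -0.65, 0.269, 0.269]
contact_force: [-0.6, -0.2, -0.9]
gripper_width: 22.8
grasp_force: 60.5
```

```bash
sed -i 's/<16)$/<19)/; s/hsv\[...,1\]>150/hsv[...,1]>135/' h.py; python3 - <<'E'
from h import *
st();P,I=top()
for t in tools(P,I): print(t)
d=get_image("wrist");save("w6",d["image"],1.2)
E
```

```text
t 15.18 p [691.7 161.1 196.1] z [ 0.005 -0.704 -0.71 ] y [-1.    -0.011  0.004] yang -179.4 j [ 0.66  0.73  0.11  0.59 -1.51 -0.86] w 22.8 F [-0.6 -0.2 -0.9] g 60.5
(np.int32(227), array([598.2, 165.5]), array([597.5, 165.6]), array([93.6, 22.8]), np.float64(80.1), np.float64(22.3))
(np.int32(224), array([437.8, 134.4]), array([437.4, 134.6]), array([23.4, 93.5]), np.float64(102.3), np.float64(22.4))
```

View pics/w6.png

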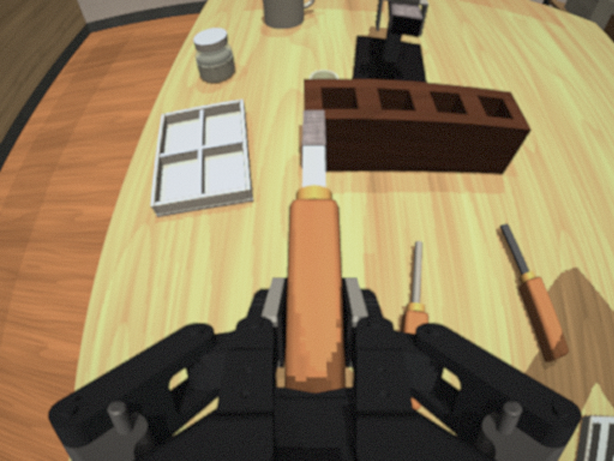

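servo_tool(rotation=[[0.025, 0, 0], [0.05, 0, 0], [0.08, 0, 0], [0.11, 0, 0], [0.14, 0, 0], [0.17, 0, 0], [0.2, 0, 0], [0.225, 0, 0]], slide=[[0, -0.05, 0.1], [0, -0.1, 0.2], [0, -0.2, 0.25], [0, -0.25, 0.25], [0, -0.3, 0.25], [0, -0.3, 0.25], [0, -0.3, 0.25], [0, -0.3, 0.25]], grip=[-1, -1, -1, -1, -1, -1, -1, -1])

```text
clock: 16.27
position: [690.1, 100.0, 240.2]
ee_rot: [0.677, -0.667, -0.219, -0.221]
contact_force: [0.4, -1.0, -1.8]
gripper_width: 22.4
grasp_force: 60.3
```

servo_tool(rotation=[[0.025, 0, 0], [0.025, 0, 0], [0.025, 0, 0], [0.025, 0, 0]], slide=[[0, 0, 0], [0, 0, 0], [0, 0, 0], [0, 0, 0]], grip=[-1, -1, -1, -1])

```text
clock: 16.77
position: [690.4, 101.9, 241.9]
ee_rot: [0.659, -0.648, -0.268, -0.272]
contact_force: [-0.9, 0.7, -0.3]
gripper_width: 22.4
grasp_force: 60.4
```

```bash
python3 - <<'E'
from h import *
st()
E
```

```text
t 16.77 p [690.4 101.9 241.9] z [-0.001  0.706 -0.708] y [-1.    -0.013 -0.012] yang -179.2 j [ 0.01  0.55  0.37 -0.79 -1.44  0.14] w 22.4 F [-0.9  0.7 -0.3] g 60.4
```

servo_tool(rotation=[[0, 0, 0], [0, 0, 0], [0, 0, 0], [0, 0, 0], [0, 0, 0], [0, 0, 0], [0, 0, 0]], slide=[[-0.03, -0.2, 0], [-0.06, -0.4, 0], [-0.1, -0.6, 0], [-0.117, -0.8, 0], [-0.117, -0.99, 0], [-0.117, -0.99, 0], [-0.117, -0.99, 0]], grip=[-1, -1, -1, -1, -1, -1, -1])

```text
clock: 17.65
position: [667.4, -96.2, 242.0]
ee_rot: [0.659, -0.648, -0.268, -0.273]
contact_force: [-0.2, -0.3, -0.0]
gripper_width: 22.3
grasp_force: 60.4
```

```bash
python3 - <<'E'
from h import *
st();a=get_image("side")["image"][60:260,180:400];b=get_image("wrist")["image"]
a=cv2.resize(a,(422,384));save("w7",np.hstack([a,b]),0.85)
E
```

```text
t 17.65 p [667.4 -96.2 242. ] z [-0.001  0.707 -0.707] y [-1.    -0.012 -0.012] yang -179.3 j [-0.27  0.61  0.46 -0.75 -1.65  0.31] w 22.3 F [-0.2 -0.3 -0. ] g 60.4
```

View pics/w7.png

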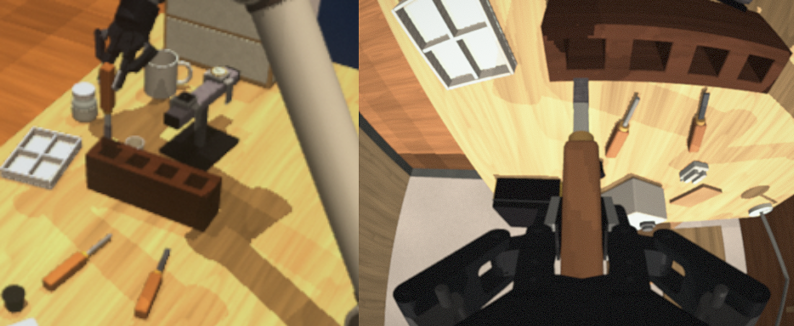

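servo_tool(rotation=[[0, 0, 0], [0, 0, 0], [0, 0, 0], [0, 0, 0], [0, 0, 0], [0, 0, 0]], slide=[[0, 0, -0.15], [0, 0, -0.3], [0, 0, -0.42], [0, 0, -0.5], [0, 0, -0.55], [0, 0, -0.55]], grip=[-1, -1, -1, -1, -1, -1])

```text
clock: 18.5
position: [667.2, -97.5, 131.1]
ee_rot: [0.658, -0.648, -0.269, -0.273]
contact_force: [-0.8, 0.1, -0.2]
gripper_width: 22.9
grasp_force: 60.4
```

```bash
python3 - <<'E'
from h import *
st()
E
```

```text
t 18.5 p [667.2 -97.5 131.1] z [-0.001  0.707 -0.707] y [-1.    -0.011 -0.01 ] yang -179.4 j [-0.27  0.71  0.36 -0.75 -1.51  0.45] w 22.9 F [-0.8  0.1 -0.2] g 60.4
```

servo_tool(rotation=[[0, 0, 0], [0, 0, 0], [0, 0, 0], [0, 0, 0], [0, 0, 0], [0, 0, 0], [0, 0, 0], [0, 0, 0]], slide=[[0, 0, 0], [0, 0, 0], [0, 0, 0], [0, -0.1, 0.1], [0, -0.2, 0.2], [0, -0.2, 0.4], [0, -0.2, 0.6], [0, -0.2, 0.6]], grip=[0.2, 0.2, 0.2, 0.2, 0.2, 0.2, 0.2, 0.2])

```text
clock: 19.5
position: [668.4, -138.3, 256.7]
ee_rot: [0.66, -0.647, -0.264, -0.274]
contact_force: [0.7, 0.1, 0.3]
gripper_width: 51.4
grasp_force: 0.0
```

servo_tool(rotation=[[-0.03, 0, 0], [-0.06, 0, 0], [-0.09, 0, 0], [-0.12, 0, 0], [-0.15, 0, 0], [-0.18, 0, 0], [-0.21, 0, 0], [-0.23, 0, 0]], slide=[[0, 0, 0], [0, 0.15, 0], [-0.05, 0.3, 0], [-0.1, 0.5, 0], [-0.15, 0.7, 0], [-0.2, 0.9, 0], [-0.2, 1, 0], [-0.2, 1, 0]], grip=[0.2, 0.2, 0.2, 0.2, 0.2, 0.2, 0.2, 0.2])

```text
clock: 20.5
position: [626.8, 65.3, 250.7]
ee_rot: [0.675, -0.661, 0.229, 0.232]
contact_force: [0.0, -1.1, -0.6]
gripper_width: 51.3
grasp_force: 0.0
```

```bash
python3 - <<'E'
from h import *
st();P,I=top()
for t in tools(P,I): print(t)
for w in ((562,-366),(576,-247)): 
    try: print(watch(P-[0,0,100],w))
    except Exception as e: print("occl")
Q=P[(abs(P[...,0]-667)<22)&(abs(P[...,1]+98)<40)&(P[...,2]>140)];print(len(Q),np.median(Q,0),Q.max(0))
E
```

```text
t 20.5 p [626.8  65.3 250.7] z [ 0.002 -0.617 -0.787] y [-1.    -0.017  0.011] yang -179.0 j [ 0.58  0.49 -0.12  0.55 -1.39 -0.78] w 51.3 F [ 0.  -1.1 -0.6] g 0.0
(np.int32(225), array([598.4, 165.6]), array([597.8, 165.8]), array([94.7, 24.6]), np.float64(79.8), np.float64(22.8))
(np.int32(233), array([438.1, 134.1]), array([437.5, 135. ]), array([24.2, 93.1]), np.float64(102.1), np.float64(22.6))
(192, (array([ 562.5, -366.4]), array([46.1, 43.5]), 70.2))
(191, (array([ 572.3, -245.4]), array([38.6, 49.9]), 86.0))
87 [668.60417754 -97.25394672 171.64765316] [682.69842064 -86.67476832 178.46554915]
```

servo_tool(rotation=[[-0.01, 0, -0.01], [-0.02, 0, -0.03], [-0.02, 0, -0.03], [-0.02, 0, -0.03], [-0.02, 0, -0.03], [-0.02, 0, -0.03]], slide=[[-0.07, 0.2, 0], [-0.145, 0.4, -0.2], [-0.145, 0.518, -0.45], [-0.145, 0.518, -0.7], [-0.145, 0.518, -0.85], [-0.145, 0.518, -0.85]], grip=[0.4, 0.4, 0.4, 0.4, 0.4, 0.4])

```text
clock: 21.3
position: [596.8, 164.8, 78.9]
ee_rot: [-0.593, 0.708, -0.245, -0.296]
contact_force: [0.3, 0.7, -0.8]
gripper_width: 60.2
grasp_force: 0.0
```

```bash
cat >> h.py <<'E'
def wpix(p,r=None):  # native wrist pixel of world point
    from scipy.spatial.transform import Rotation as R
    s=read_state();d=get_image("wrist");T=np.eye(4);T[:3,:3]=R.from_quat(s["ee_rot"]).as_matrix();T[:3,3]=s["position"]
    C=T@np.array(d["hand_eye"]); return d,C
def whandle():  # orange handle near the grip axis, wrist image -> points on plane z=12 (edges of handle mask)
    d,C=wpix(0);I=d["image"];K=d["camera_matrix"];hsv=cv2.cvtColor(I,cv2.COLOR_RGB2HSV).astype(int)
    v,u=np.mgrid[:384,:512];x=(u-K[0][2])/K[0][0];y=(v-K[1][2])/K[1][1];th=np.hypot(x,y)+1e-9
    ray=np.stack([x/th*np.sin(th),y/th*np.sin(th),np.cos(th)],-1);D=d["depth"]
    W=(ray/ray[...,2:]*D[...,None])@C[:3,:3].T+C[:3,3]
    return I,W,hsv
E
python3 - <<'E'
from h import *
st();I,W,h=whandle()
m=(h[...,0]<19)&(h[...,1]>135)&(W[...,2]>5)&(W[...,2]<40)&(abs(W[...,0]-598)<45)&(abs(W[...,1]-165)<80)
q=W[m];print(m.sum(),rect(q),np.median(q,0))
w=np.linalg.svd(q[:,:2]-q[:,:2].mean(0),full_matrices=False)[2][0];print(np.degrees(np.arctan2(w[1],w[0])),q[:,:2].mean(0))
E
```

```text
t 21.3 p [596.8 164.8  78.9] z [-0.128 -0.698 -0.704] y [-0.984  0.177  0.004] yang 169.8 j [ 0.73  0.77 -0.09  0.46 -1.4  -1.15] w 60.2 F [ 0.3  0.7 -0.8] g 0.0
3562 (array([597.3, 157.1]), array([92.4, 23.6]), 80.8) [598.1934011  164.15668747  23.29995653]
81.09155063546491 [598.2183256  162.88988605]
```

servo_tool(rotation=[[0, 0, 0], [0, 0, 0], [0, 0, 0], [0, 0, 0], [0, 0, 0], [0, 0, 0], [0, 0, 0], [0, 0, 0]], slide=[[0, 0, -0.15], [0, 0, -0.27], [0, 0, -0.33], [0, 0, -0.35], [0, 0, -0.35], [0, 0, -0.35], [0, 0, -0.35], [0, 0, -0.35]], grip=[0.4, 0.4, 0.4, 0.4, -1, -1, -1, -1])

```text
clock: 22.35
position: [598.8, 166.6, 12.5]
ee_rot: [-0.593, 0.709, -0.246, -0.292]
contact_force: [0.5, 1.8, 3.1]
gripper_width: 22.8
grasp_force: 60.5
```

servo_tool(rotation=[[0, 0, 0], [0, 0, 0], [0, 0, 0], [0, 0, 0], [0, 0, 0], [0, 0, 0]], slide=[[0, 0, 0.05], [0, 0, 0.2], [0, 0, 0.45], [0, 0, 0.7], [0, 0, 0.9], [0, 0, 0.95]], grip=[-1, -1, -1, -1, -1, -1])

```text
clock: 23.1
position: [598.8, 166.4, 204.6]
ee_rot: [-0.593, 0.71, -0.246, -0.29]
contact_force: [0.0, -0.5, -1.5]
gripper_width: 22.7
grasp_force: 60.1
```

servo_tool(rotation=[[0.0246, -0.0043, 0], [0.0493, -0.0087, 0], [0.0788, -0.0139, 0], [0.1083, -0.0191, 0], [0.1379, -0.0243, 0], [0.1674, -0.0295, 0], [0.197, -0.0347, 0], [0.2216, -0.0391, 0]], slide=[[0, -0.05, 0.1], [0, -0.1, 0.2], [0, -0.2, 0.25], [0, -0.25, 0.25], [0, -0.3, 0.25], [0, -0.3, 0.25], [0, -0.3, 0.25], [0, -0.3, 0.25]], grip=[-1, -1, -1, -1, -1, -1, -1, -1])

```text
clock: 24.1
position: [597.6, 105.8, 251.2]
ee_rot: [-0.61, 0.729, 0.201, 0.238]
contact_force: [0.1, -0.5, -2.3]
gripper_width: 22.5
grasp_force: 60.0
```

servo_tool(rotation=[[0.0246, -0.0043, 0], [0.0246, -0.0043, 0], [0.0246, -0.0043, 0], [0.0246, -0.0043, 0]], slide=[[0, 0, 0], [0, 0, 0], [0, 0, 0], [0, 0, 0]], grip=[-1, -1, -1, -1])

```text
clock: 24.6
position: [598.0, 107.2, 251.8]
ee_rot: [-0.594, 0.708, 0.247, 0.292]
contact_force: [0.0, 0.1, -1.0]
gripper_width: 22.9
grasp_force: 60.1
```

```bash
python3 - <<'E'
from h import *
st();P,I=top()
for t in tools(P,I): print(t)
E
```

```text
t 24.6 p [598.  107.2 251.8] z [ 0.121  0.697 -0.707] y [-0.985  0.173  0.002] yang 170.1 j [ 0.01  0.34  0.06 -0.82 -1.24  0.07] w 22.9 F [ 0.   0.1 -1. ] g 60.1
(np.int32(228), array([437.7, 134.2]), array([437.3, 133.9]), array([22.8, 93.6]), np.float64(102.4), np.float64(22.7))
```

servo_tool(rotation=[[0, 0, 0], [0, 0, 0], [0, 0, 0], [0, 0, 0], [0, 0, 0], [0, 0, 0]], slide=[[-0.06, -0.2, 0], [-0.12, -0.4, 0], [-0.18, -0.6, 0], [-0.24, -0.8, 0], [-0.29, -0.99, 0], [-0.295, -1, 0]], grip=[-1, -1, -1, -1, -1, -1])

```text
clock: 25.4
position: [539.2, -95.3, 251.5]
ee_rot: [-0.593, 0.709, 0.246, 0.293]
contact_force: [-0.5, 0.0, -0.8]
gripper_width: 22.5
grasp_force: 60.1
```

servo_tool(rotation=[[0, 0, 0], [0, 0, 0], [0, 0, 0]], slide=[[0, -0.05, 0], [0, -0.05, 0], [0, -0.05, 0]], grip=[-1, -1, -1])

```text
clock: 25.78
position: [539.4, -103.1, 251.6]
ee_rot: [-0.593, 0.708, 0.247, 0.293]
contact_force: [0.1, 0.2, -0.7]
gripper_width: 22.5
grasp_force: 60.1
```

```bash
python3 - <<'E'
from h import *
st();I,W,h=whandle()
# tool tip region: points near TCP axis, below
p=read_state()["position"]
q=W[(np.hypot(W[...,0]-p[0],W[...,1]-p[1])<25)&(W[...,2]<p[2]-45)&(W[...,2]>102)];print(len(q),q.min(0),q.max(0))
for z in range(110,210,12):
    s=q[(q[:,2]>z)&(q[:,2]<z+12)]
    if len(s)>5: print(z,len(s),np.median(s,0).round(1),np.ptp(s[:,0]).round(1))
E
```

```text
t 25.77 p [ 539.4 -103.1  251.6] z [ 0.121  0.697 -0.707] y [-0.985  0.173  0.003] yang 170.0 j [-0.36  0.37  0.09 -0.77 -1.5   0.33] w 22.5 F [ 0.1  0.2 -0.7] g 60.1
1187 [ 527.40083148 -116.98087433  122.02215127] [ 550.78363254 -101.69585224  206.63672802]
122 94 [ 539.9 -106.3  128. ] 6.7
134 111 [ 540.1 -106.4  139.8] 6.6
146 121 [ 540.  -106.5  151.9] 6.5
158 143 [ 539.6 -106.5  164.4] 7.1
170 166 [ 540.1 -106.4  176.4] 8.0
182 125 [ 540.1 -106.4  185.9] 16.3
194 391 [ 538.9 -112.1  199.2] 23.4
206 36 [ 538.1 -114.8  206.4] 22.3
```

servo_tool(rotation=[[0, 0, 0], [0, 0, 0], [0, 0, 0], [0, 0, 0], [0, 0, 0], [0, 0, 0]], slide=[[0, 0, -0.15], [0, 0, -0.3], [0, 0, -0.42], [0, 0, -0.5], [0, 0, -0.545], [0, 0, -0.545]], grip=[-1, -1, -1, -1, -1, -1])

```text
clock: 26.58
position: [539.3, -103.9, 142.3]
ee_rot: [-0.593, 0.708, 0.247, 0.293]
contact_force: [0.5, -0.4, -1.1]
gripper_width: 22.1
grasp_force: 60.1
```

servo_tool(rotation=[[0, 0, 0], [0, 0, 0], [0, 0, 0], [0, 0, 0], [0, 0, 0], [0, 0, 0], [0, 0, 0], [0, 0, 0]], slide=[[0, 0, 0], [0, 0, 0], [0, 0, 0], [-0.015, -0.1, 0.1], [-0.03, -0.2, 0.2], [-0.03, -0.2, 0.4], [-0.03, -0.2, 0.55], [-0.03, -0.2, 0.55]], grip=[0.2, 0.2, 0.2, 0.2, 0.2, 0.2, 0.2, 0.2])

```text
clock: 27.58
position: [534.1, -144.5, 255.7]
ee_rot: [-0.594, 0.708, 0.244, 0.294]
contact_force: [-0.3, -0.4, 0.0]
gripper_width: 50.9
grasp_force: 0.0
```

```bash
python3 - <<'E'
from h import *
st();I,W,h=whandle()
q=W[(np.hypot(W[...,0]-539,W[...,1]+103)<30)&(W[...,2]>92)]
print(len(q))
for z in range(92,200,15):
    s=q[(q[:,2]>z)&(q[:,2]<z+15)]
    if len(s)>5: print(z,len(s),np.median(s,0).round(1),np.ptp(s[:,0]).round(1))
E
```

```text
t 27.57 p [ 534.1 -144.5  255.7] z [ 0.126  0.695 -0.708] y [-0.985  0.175 -0.004] yang 169.9 j [-0.42  0.4   0.13 -0.76 -1.55  0.36] w 50.9 F [-0.3 -0.4  0. ] g 0.0
2807
92 276 [ 535.8 -120.2   99.9] 23.7
107 299 [ 535.1 -120.9  114.7] 24.1
122 336 [ 534.2 -121.2  129.6] 22.7
137 384 [ 534.2 -121.9  144.7] 22.6
152 453 [ 534.2 -122.5  159.8] 23.4
167 569 [ 533.5 -122.7  175.7] 26.1
182 490 [ 535.5 -113.6  183.3] 24.2
```

servo_tool(rotation=[[-0.0296, 0.0052, 0], [-0.0591, 0.0104, 0], [-0.0887, 0.0157, 0], [-0.1182, 0.0209, 0], [-0.1478, 0.0261, 0], [-0.1773, 0.0313, 0], [-0.2068, 0.0365, 0], [-0.2266, 0.04, 0]], slide=[[0, 0, 0], [0, 0.15, 0], [-0.05, 0.3, 0], [-0.1, 0.5, 0], [-0.15, 0.7, 0], [-0.2, 0.9, 0], [-0.25, 1, 0], [-0.25, 1, 0]], grip=[0.4, 0.4, 0.4, 0.4, 0.4, 0.4, 0.4, 0.4])

```text
clock: 28.62
position: [482.5, 58.1, 251.5]
ee_rot: [-0.608, 0.723, -0.21, -0.251]
contact_force: [0.6, -0.7, 0.5]
gripper_width: 59.7
grasp_force: 0.0
```

servo_tool(rotation=[[-0.01, 0.002, 0.02], [-0.02, 0.003, 0.04], [-0.02, 0.003, 0.062], [-0.02, 0.003, 0.062], [-0.02, 0.003, 0.062], [-0.02, 0.003, 0.062]], slide=[[-0.1, 0.15, 0], [-0.2, 0.3, -0.2], [-0.225, 0.39, -0.4], [-0.225, 0.39, -0.6], [-0.225, 0.39, -0.8], [-0.225, 0.39, -0.8]], grip=[0.4, 0.4, 0.4, 0.4, 0.4, 0.4])

```text
clock: 29.38
position: [436.8, 132.3, 90.6]
ee_rot: [0.721, -0.576, 0.291, 0.252]
contact_force: [0.3, -0.0, 1.1]
gripper_width: 59.8
grasp_force: 0.0
```

```bash
python3 - <<'E'
from h import *
s=st();I,W,h=whandle()
m=(h[...,0]<19)&(h[...,1]>135)&(W[...,2]>5)&(W[...,2]<40)&(abs(W[...,0]-438)<60)&(abs(W[...,1]-134)<80)
q=W[m];print(m.sum(),rect(q),np.median(q,0))
if m.sum()>20:
    w=np.linalg.svd(q[:,:2]-q[:,:2].mean(0),full_matrices=False)[2][0];print(np.degrees(np.arctan2(w[1],w[0])),q[:,:2].mean(0))
P,I=top();print(tools(P,I))
E
```

```text
t 29.38 p [436.8 132.3  90.6] z [ 0.13  -0.698 -0.704] y [-0.977 -0.21   0.027] yang -167.9 j [ 0.96  0.49 -0.7   0.61 -1.08 -1.23] w 59.8 F [ 0.3 -0.   1.1] g 0.0
3172 (array([439.5, 125.1]), array([23.3, 90.8]), 13.3) [438.34347413 131.67894458  23.30758739]
103.09841058268668 [438.2565496  130.57382222]
[(np.int32(232), array([438.1, 134.2]), array([437.3, 134.7]), array([23.7, 93.8]), np.float64(102.1), np.float64(22.5))]
```

servo_tool(rotation=[[0, 0, 0], [0, 0, 0], [0, 0, 0], [0, 0, 0], [0, 0, 0], [0, 0, 0], [0, 0, 0], [0, 0, 0]], slide=[[0.005, 0.007, -0.15], [0.005, 0.007, -0.3], [0.005, 0.007, -0.38], [0.005, 0.007, -0.405], [0.005, 0.007, -0.405], [0.005, 0.007, -0.405], [0.005, 0.007, -0.405], [0.005, 0.007, -0.405]], grip=[0.4, 0.4, 0.4, 0.4, -1, -1, -1, -1])

```text
clock: 30.48
position: [439.7, 135.9, 12.4]
ee_rot: [0.721, -0.578, 0.292, 0.247]
contact_force: [-1.1, 2.6, 6.2]
gripper_width: 22.5
grasp_force: 60.2
```

servo_tool(rotation=[[0, 0, 0], [0, 0, 0], [0, 0, 0], [0, 0, 0], [0, 0, 0], [0, 0, 0]], slide=[[0, 0, 0.05], [0, 0, 0.2], [0, 0, 0.45], [0, 0, 0.7], [0, 0, 0.9], [0, 0, 0.95]], grip=[-1, -1, -1, -1, -1, -1])

```text
clock: 31.22
position: [439.4, 136.1, 203.5]
ee_rot: [0.721, -0.579, 0.291, 0.245]
contact_force: [-0.1, 0.4, -0.8]
gripper_width: 22.4
grasp_force: 59.3
```

servo_tool(rotation=[[0.0244, 0.0053, 0], [0.0488, 0.0107, 0], [0.0782, 0.017, 0], [0.1075, 0.0234, 0], [0.1368, 0.0298, 0], [0.1661, 0.0362, 0], [0.1954, 0.0426, 0], [0.2198, 0.048, 0]], slide=[[0, -0.05, 0.1], [0, -0.1, 0.2], [0, -0.2, 0.25], [0, -0.25, 0.25], [0, -0.3, 0.25], [0, -0.3, 0.25], [0, -0.3, 0.25], [0, -0.3, 0.25]], grip=[-1, -1, -1, -1, -1, -1, -1, -1])

```text
clock: 32.22
position: [439.2, 75.3, 251.4]
ee_rot: [0.745, -0.59, -0.247, -0.192]
contact_force: [0.0, -0.9, -1.3]
gripper_width: 22.7
grasp_force: 59.3
```

servo_tool(rotation=[[0.0244, 0.0053, 0], [0.0244, 0.0053, 0], [0.0244, 0.0053, 0], [0.0244, 0.0053, 0]], slide=[[0, 0, 0], [0, 0, 0], [0, 0, 0], [0, 0, 0]], grip=[-1, -1, -1, -1])

```text
clock: 32.72
position: [438.8, 76.4, 252.0]
ee_rot: [0.726, -0.572, -0.301, -0.236]
contact_force: [-0.2, 0.3, -0.9]
gripper_width: 22.5
grasp_force: 59.4
```

```bash
python3 - <<'E'
from h import *
st()
E
```

```text
t 32.73 p [438.8  76.4 252. ] z [-0.168  0.687 -0.707] y [-0.972 -0.235  0.002] yang -166.4 j [-0.02  0.24 -0.11 -0.75 -1.5   0.43] w 22.5 F [-0.2  0.3 -0.9] g 59.4
```

servo_tool(rotation=[[0, 0, 0], [0, 0, 0], [0, 0, 0], [0, 0, 0], [0, 0, 0], [0, 0, 0]], slide=[[0.04, -0.2, 0], [0.08, -0.4, 0], [0.12, -0.6, 0], [0.16, -0.8, 0], [0.182, -0.91, 0], [0.182, -0.91, 0]], grip=[-1, -1, -1, -1, -1, -1])

```text
clock: 33.48
position: [476.0, -106.6, 251.5]
ee_rot: [0.725, -0.573, -0.302, -0.236]
contact_force: [0.0, 0.1, -1.4]
gripper_width: 22.5
grasp_force: 59.4
```

```bash
python3 - <<'E'
from h import *
st();I,W,h=whandle()
p=read_state()["position"]
q=W[(np.hypot(W[...,0]-p[0],W[...,1]-p[1])<25)&(W[...,2]<p[2]-45)&(W[...,2]>102)];print(len(q),q.min(0),q.max(0))
for z in range(110,210,12):
    s=q[(q[:,2]>z)&(q[:,2]<z+12)]
    if len(s)>5: print(z,len(s),np.median(s,0).round(1),np.ptp(s[:,0]).round(1))
P,I=top();Q=P[(P[...,2]>84)&(P[...,2]<96)&(abs(P[...,0]-571)<150)&(abs(P[...,1]+102)<50)];print(rect(Q))
E
```

```text
t 33.48 p [ 476.  -106.6  251.5] z [-0.167  0.687 -0.707] y [-0.972 -0.233  0.003] yang -166.5 j [-0.32  0.41  0.11 -0.65 -1.72  0.61] w 22.5 F [ 0.   0.1 -1.4] g 59.4
1486 [ 466.79565615 -120.2857419   126.03653022] [ 489.67283062 -105.4958052   206.67753527]
122 97 [ 475.9 -108.5  130.1] 9.8
134 154 [ 475.9 -108.4  140. ] 9.9
146 182 [ 475.9 -108.4  152.2] 10.5
158 207 [ 476.3 -108.4  163.9] 10.8
170 240 [ 476.6 -108.3  176.2] 10.7
182 158 [ 476.7 -108.4  185.7] 18.4
194 405 [ 478.7 -115.5  199.5] 22.6
206 43 [ 481.  -117.3  206.3] 22.9
(array([ 571.2, -101.5]), array([270.3,  70.8]), 2.5)
```

servo_tool(rotation=[[0, 0, 0], [0, 0, 0], [0, 0, 0], [0, 0, 0], [0, 0, 0], [0, 0, 0]], slide=[[0, 0, -0.15], [0, 0, -0.3], [0, 0, -0.42], [0, 0, -0.51], [0, 0, -0.56], [0, 0, -0.56]], grip=[-1, -1, -1, -1, -1, -1])

```text
clock: 34.33
position: [475.6, -106.2, 139.3]
ee_rot: [0.725, -0.572, -0.302, -0.236]
contact_force: [-0.5, -1.1, -1.2]
gripper_width: 22.8
grasp_force: 59.4
```

servo_tool(rotation=[[0, 0, 0], [0, 0, 0], [0, 0, 0], [0, 0, 0], [0, 0, 0], [0, 0, 0], [0, 0, 0], [0, 0, 0]], slide=[[0, 0, 0], [0, 0, 0], [0, 0, 0], [0.02, -0.1, 0.1], [0.04, -0.2, 0.2], [0.04, -0.2, 0.4], [0.04, -0.2, 0.6], [0.04, -0.2, 0.6]], grip=[0.2, 0.2, 0.2, 0.2, 0.2, 0.2, 0.2, 0.2])

```text
clock: 35.33
position: [484.7, -147.4, 263.1]
ee_rot: [0.727, -0.572, -0.298, -0.237]
contact_force: [0.4, 0.1, -1.0]
gripper_width: 51.2
grasp_force: 0.0
```

```bash
python3 - <<'E'
from h import *
st();I,W,h=whandle()
q=W[(np.hypot(W[...,0]-475,W[...,1]+105)<30)&(W[...,2]>92)]
for z in range(92,200,15):
    s=q[(q[:,2]>z)&(q[:,2]<z+15)]
    if len(s)>5: print(z,len(s),np.median(s,0).round(1),np.ptp(s[:,0]).round(1))
f=np.load("top0.npz");P=f["P"];
Q=P[(P[...,2]>113)&(P[...,2]<135)&(abs(P[...,0]-475)<60)&(abs(P[...,1]-424)<60)]
m=np.median(Q,0);Q=Q[np.hypot(*(Q-m)[:,:2].T)<22];print(len(Q),m,Q.mean(0),np.median(Q[:,2]),Q[:,2].max(),cv2.minEnclosingCircle(Q[:,:2].astype(np.float32)))
E
```

```text
t 35.33 p [ 484.7 -147.4  263.1] z [-0.162  0.685 -0.71 ] y [-0.972 -0.233 -0.003] yang -166.5 j [-0.38  0.44  0.19 -0.63 -1.79  0.63] w 51.2 F [ 0.4  0.1 -1. ] g 0.0
92 249 [ 479.1 -123.8   99.6] 23.3
107 284 [ 479.2 -124.5  114.7] 23.7
122 318 [ 479.3 -125.5  130. ] 23.2
137 355 [ 479.7 -126.   145.1] 23.8
152 405 [ 479.5 -126.9  160. ] 23.6
167 849 [ 479.  -123.9  177.7] 25.4
158 [479.12195712 419.39886366 120.33202432] [479.22723111 418.56914919 121.4357789 ] 121.10753128044854 131.54943453490304 ((479.52960205078125, 419.5108642578125), 21.584074020385742)
```

servo_tool(rotation=[[-0.024, -0.006, 0], [-0.049, -0.012, 0], [-0.073, -0.017, 0], [-0.097, -0.023, 0], [-0.1215, -0.029, 0], [-0.1215, -0.029, 0]], slide=[[0, 0.2, 0.1], [0, 0.4, 0.1], [0, 0.6, 0.1], [0, 0.8, 0.1], [0, 1, 0.1], [0, 1, 0.1]], grip=[-1, -1, -1, -1, -1, -1])

```text
clock: 36.12
position: [481.6, 59.1, 278.1]
ee_rot: [0.788, -0.615, -0.002, 0.002]
contact_force: [0.8, -1.7, 0.9]
gripper_width: -0.2
grasp_force: 0.0
```

servo_tool(rotation=[[0, 0, 0], [0, 0, 0], [0, 0, 0], [0, 0, 0], [0, 0, 0]], slide=[[0, 0.2, 0], [0, 0.4, 0], [0, 0.6, 0], [0, 0.8, 0], [0, 1, 0]], grip=[-1, -1, -1, -1, -1])

```text
clock: 36.75
position: [483.6, 253.4, 278.3]
ee_rot: [0.784, -0.621, -0.002, 0.002]
contact_force: [0.2, 0.0, 0.2]
gripper_width: -0.2
grasp_force: 0.0
```

servo_tool(rotation=[[0, 0, 0], [0, 0, 0], [0, 0, 0], [0, 0, 0], [0, 0, 0]], slide=[[0, 0.2, 0], [0, 0.4, 0], [0, 0.6, -0.1], [0, 0.6, -0.3], [0, 0.6, -0.3]], grip=[-1, -1, -1, -1, -1])

```text
clock: 37.38
position: [482.4, 371.0, 214.8]
ee_rot: [0.784, -0.621, -0.002, 0.006]
contact_force: [0.0, -0.4, 0.1]
gripper_width: 0.0
grasp_force: 0.0
```

```bash
python3 - <<'E'
from h import *
s=st();I,W,h=whandle();save("w8",I,1.2)
Q=W[(W[...,2]>112)&(W[...,2]<135)&(np.hypot(W[...,0]-479,W[...,1]-419)<60)]
print(len(Q),np.median(Q,0),rect(Q),np.percentile(Q[:,2],[5,25,75,95]))
E
```

```text
t 37.38 p [482.4 371.  214.8] z [-0.011 -0.007 -1.   ] y [-0.973 -0.229  0.012] yang -166.8 j [ 0.92  0.37 -0.05 -0.01 -1.16 -0.69] w 0.0 F [ 0.  -0.4  0.1] g 0.0
481 [492.74916191 409.39911433 116.31548342] (array([490.3, 413.5]), array([43.9, 19.3]), 54.3) [113.7630054  115.65494216 116.87636689 120.8699059 ]
```

View pics/w8.png

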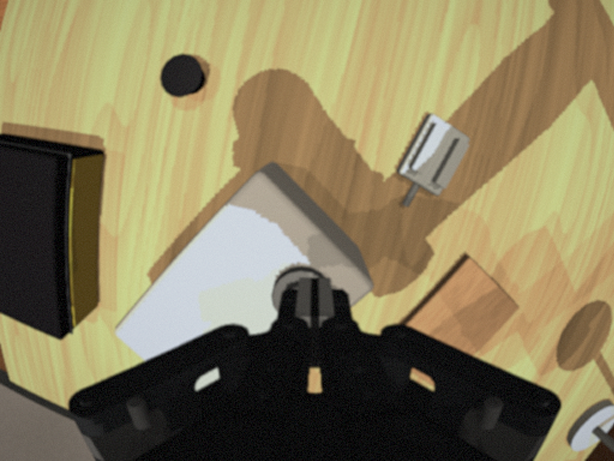

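```bash
python3 - <<'E'
from h import *
f=np.load("top0.npz");I,P=f["I"],f["P"]
c=I[200:240,112:156];g=cv2.cvtColor(c,cv2.COLOR_RGB2GRAY)
print(g[4:36:2,8:36:2])
print(P[205:232:2,120:146:2,2].round(0).astype(int))
print(P[218,132],P[219,133])
E
```

```text
[[165 167 165 163 168 166 166 162 162 166 161 167 167 165]
 [166 165 164 164 164 162 166 162 166 163 163 165 165 165]
 [165 163 165 163 163 164 165 167 166 165 166 164 166 162]
 [164 161 163 165 170 168 157 151 167 166 161 163 165 165]
 [164 165 162 168  97 108 110 111  99 139 166 163 164 168]
 [162 166 159 115 102  98 101  83  97  95 151 164 165 161]
 [164 164 165 104 110 105 109 117  48 111  71 164 165 163]
 [163 163 146  88 106 108 114 116  53 116  48 169 164 162]
 [165 162 155 101 109 111 111 119  49 115  53 169 161 164]
 [163 164 165 109  91 103 102  70  96  98 145 164 160 161]
 [164 166 167 149 112 101  98 111  93 102 169 161 165 163]
 [123 162 163 165 148 136 121 109 133 169 166 166 168 119]
 [140 135 165 163 166 168 164 166 164 164 163 163 155  63]
 [142 139 113 129 167 163 163 164 160 166 165 165  73  73]
 [136 136 138 127  87 142 164 164 163 164 165 113  68  67]
 [144 142 137 136 141 124 132 163 161 164 153  62  66  62]]
[[ 107  100  103  105  103  108  103  104   98  107  106  106  101]
 [ 105  105   97  108  107  112  105  104  108  102  104  101  104]
 [ 102  104  105  1
[... 179 characters left out ...]
 101]
 [ 108  101  104 1526  121  129  124  127  120  116  104  105  104]
 [ 101  103  106  112  125  128  127  125  126  114  110  102   96]
 [ 107  104  103  112  128  121  127  124  121  119  110   98  109]
 [ 107  100  100  120  128  129  129  127  114  120  103  107  104]
 [ 101  105  102  107  115  115  123  115  115  106  103   99  104]
 [ 106  103  104   99  103  115  118  111  110  103  107  105  109]
 [  -2   94  107  105  103  103   96  102  105  103  101  106  102]
 [   0   -4   -2  100  107  104  104  100  105  101  104  104  103]
 [   2    2    1   92  106  104  103  102   98  106 1526  102   89]]
[479.09521882 419.48278033 123.27677578] [475.78425779 415.2144417  128.21116514]
```

servo_tool(rotation=[[0, 0, 0], [0, 0, 0], [0, 0, 0], [0, 0, 0]], slide=[[-0.02, 0.12, 0], [-0.02, 0.235, -0.15], [-0.02, 0.235, -0.38], [-0.02, 0.235, -0.38]], grip=[-1, -1, -1, -1])

```text
clock: 37.92
position: [478.5, 419.8, 141.3]
ee_rot: [0.784, -0.62, -0.002, 0.004]
contact_force: [0.3, -0.6, 0.6]
gripper_width: 0.1
grasp_force: 0.0
```

servo_tool(rotation=[[0, 0, 0], [0, 0, 0], [0, 0, 0], [0, 0, 0]], slide=[[0, 0, -0.02], [0, 0, -0.04], [0, 0, -0.05], [0, 0, -0.05]], grip=[-1, -1, -1, -1])

```text
clock: 38.42
position: [479.8, 420.5, 134.1]
ee_rot: [0.784, -0.62, -0.002, 0.0]
contact_force: [0.2, -0.2, -0.8]
gripper_width: 0.2
grasp_force: 0.0
```

servo_tool(rotation=[[0, 0, 0], [0, 0, 0], [0, 0, 0], [0, 0, 0]], slide=[[0, 0, -0.02], [0, 0, -0.03], [0, 0, -0.04], [0, 0, -0.04]], grip=[-1, -1, -1, -1])

```text
clock: 38.92
position: [479.5, 420.4, 125.6]
ee_rot: [0.784, -0.62, -0.002, 0.001]
contact_force: [-0.7, -0.4, 2.1]
gripper_width: -0.1
grasp_force: 1.1
```

servo_tool(rotation=[[0, 0, 0], [0, 0, 0], [0, 0, 0]], slide=[[0, 0, -0.01], [0, 0, -0.015], [0, 0, -0.015]], grip=[-1, -1, -1])

```text
clock: 39.3
position: [479.6, 420.4, 122.8]
ee_rot: [0.784, -0.62, -0.001, 0.001]
contact_force: [-1.1, -1.8, 3.4]
gripper_width: -0.2
grasp_force: 1.9
```

Contact force is rising along the spring, so I'll go on to the stop.

servo_tool(rotation=[[0, 0, 0], [0, 0, 0], [0, 0, 0], [0, 0, 0]], slide=[[0, 0, -0.01], [0, 0, -0.015], [0, 0, -0.015], [0, 0, -0.015]], grip=[-1, -1, -1, -1])

```text
clock: 39.8
position: [479.7, 420.5, 121.1]
ee_rot: [0.785, -0.62, -0.001, 0.001]
contact_force: [-3.2, -2.8, 9.1]
gripper_width: 0.1
grasp_force: 4.8
```

servo_tool(rotation=[[0, 0, 0], [0, 0, 0], [0, 0, 0]], slide=[[0, 0, -0.005], [0, 0, -0.01], [0, 0, -0.01]], grip=[-1, -1, -1])

```text
clock: 40.17
position: [479.8, 420.5, 120.9]
ee_rot: [0.785, -0.62, -0.001, 0.0]
contact_force: [-6.3, -4.1, 16.0]
gripper_width: -0.1
grasp_force: 8.3
```

servo_tool(rotation=[[0, 0, 0], [0, 0, 0], [0, 0, 0], [0, 0, 0], [0, 0, 0]], slide=[[0, 0, 0], [0, 0, 0.1], [0, 0, 0.3], [0, 0, 0.6], [0, 0, 0.6]], grip=[-1, -1, -1, -1, -1])

```text
clock: 40.8
position: [481.8, 422.8, 243.2]
ee_rot: [0.785, -0.62, -0.001, -0.005]
contact_force: [-0.1, -0.5, -0.8]
gripper_width: -0.1
grasp_force: 0.0
```

```bash
python3 - <<'E'
from h import *
st();P,I=top();print(tools(P,I))
for w in ((562,-366),(576,-247)): print(watch(P-[0,0,100],w))
for x,y in((667,-98),(539,-103),(475,-106)):
    Q=P[(abs(P[...,0]-x)<30)&(abs(P[...,1]-y)<40)&(P[...,2]>110)];print(len(Q),np.median(Q,0).round(1),np.percentile(Q[:,2],90).round(1))
a=get_image("side")["image"][60:280,160:400];b=I[110:270,270:450]
save("fin",np.hstack([cv2.resize(a,(400,366)),cv2.resize(b,(412,366))]),0.97)
E
```

```text
t 40.8 p [481.8 422.8 243.2] z [ 0.005  0.01  -1.   ] y [-0.973 -0.231 -0.007] yang -166.6 j [ 0.97  0.4   0.06 -0.   -1.22 -0.74] w -0.1 F [-0.1 -0.5 -0.8] g 0.0
[]
(207, (array([ 553. , -377.3]), array([59.2, 38.2]), 4.0))
(191, (array([ 577.5, -246.1]), array([38.7, 43.4]), 87.4))
112 [666.1 -97.1 169.6] 175.1
77 [520.9 -87.4 181.5] 185.7
111 [ 476.4 -111.1  175.1] 180.3
```

View pics/fin.png

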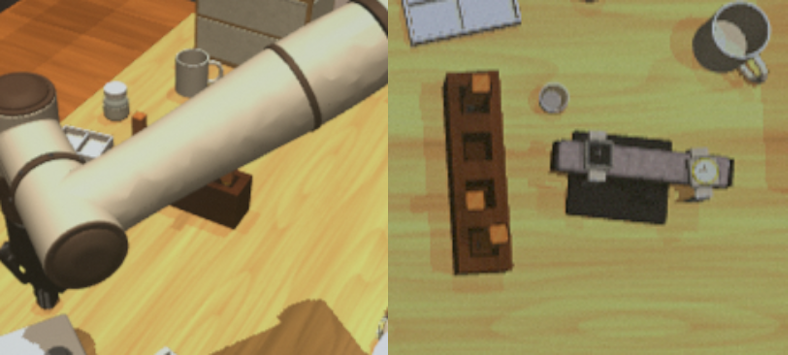

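The driver is leaning a little but still in its well. The round watch (right, px ~(705,170)) seems to have been knocked since I placed it, so I'll go back and look closely.

servo_tool(rotation=[[0, 0, 0.028], [0, 0, 0.056], [0, 0, 0.084], [0, 0, 0.112], [0, 0, 0.14], [0, 0, 0.168], [0, 0, 0.194], [0, 0, 0.194]], slide=[[0, -0.2, 0.1], [0, -0.4, 0.2], [0, -0.6, 0.2], [0, -0.8, 0.2], [0, -1, 0.2], [0, -1, 0.2], [0, -1, 0.2], [0, -1, 0.2]], grip=[0.4, 0.4, 0.4, 0.4, 0.4, 0.4, 0.4, 0.4])

```text
clock: 41.9
position: [479.1, 220.1, 275.6]
ee_rot: [0.998, -0.061, -0.002, 0.003]
contact_force: [0.6, -1.1, -0.0]
gripper_width: 60.0
grasp_force: 0.0
```

servo_tool(rotation=[[0, 0, 0], [0, 0, 0], [0, 0, 0], [0, 0, 0], [0, 0, 0]], slide=[[0, -0.2, 0], [0, -0.4, 0], [0, -0.6, 0], [0, -0.8, 0], [0, -1, 0]], grip=[0.4, 0.4, 0.4, 0.4, 0.4])

```text
clock: 42.52
position: [479.2, 19.4, 276.4]
ee_rot: [0.998, -0.061, -0.002, 0.002]
contact_force: [1.0, 0.3, -0.2]
gripper_width: 60.1
grasp_force: 0.0
```

servo_tool(rotation=[[0, 0, 0], [0, 0, 0], [0, 0, 0], [0, 0, 0], [0, 0, 0]], slide=[[0.1, -0.2, 0], [0.2, -0.4, 0], [0.3, -0.6, 0], [0.35, -0.8, 0], [0.38, -1, 0]], grip=[0.4, 0.4, 0.4, 0.4, 0.4])

```text
clock: 43.15
position: [555.8, -180.6, 275.7]
ee_rot: [0.998, -0.061, -0.002, 0.001]
contact_force: [0.8, 0.1, -0.6]
gripper_width: 59.9
grasp_force: 0.0
```

servo_tool(rotation=[[0, 0, 0], [0, 0, 0], [0, 0, 0], [0, 0, 0], [0, 0, 0]], slide=[[0, -0.2, 0], [0, -0.4, 0], [0, -0.6, 0], [0, -0.8, 0], [0, -0.9, 0]], grip=[0.4, 0.4, 0.4, 0.4, 0.4])

```text
clock: 43.78
position: [555.2, -361.0, 275.5]
ee_rot: [0.998, -0.062, -0.002, 0.001]
contact_force: [-0.0, 0.4, -0.1]
gripper_width: 59.8
grasp_force: 0.0
```

```bash
python3 - <<'E'
from h import *
s=st();I,W,h=whandle();save("w9",I,1.2)
for c in ((557,-372),(577,-246)):
    Q=W[(np.hypot(W[...,0]-c[0],W[...,1]-c[1])<50)&(W[...,2]>155)&(W[...,2]<185)]
    Q=Q[Q[:,2]>np.percentile(Q[:,2],30)]
    A=np.c_[Q[:,:2]-Q[:,:2].mean(0),np.ones(len(Q))];k=np.linalg.lstsq(A,Q[:,2],rcond=None)[0]
    print(len(Q),np.median(Q,0),rect(Q),"plane",k.round(3),np.percentile(Q[:,2],[5,95]))
E
```

```text
t 43.77 p [ 555.2 -361.   275.5] z [-0.004 -0.002 -1.   ] y [-0.123 -0.992  0.002] yang -97.1 j [-0.33  0.43  0.18  0.   -1.33  1.78] w 59.8 F [-0.   0.4 -0.1] g 0.0
1214 [ 554.9194839  -378.59712945  166.31651834] (array([ 554.4, -378.7]), array([34.5, 33.8]), 1.9) plane [-5.00000e-03  2.00000e-03  1.66218e+02] [164.518319   167.60768443]
1026 [ 578.79857719 -248.7704144   166.16704488] (array([ 578., -248.]), array([34.9, 34.1]), 84.5) plane [-1.00000e-03  7.00000e-03  1.66173e+02] [164.74007193 167.50738172]
```

View pics/w9.png

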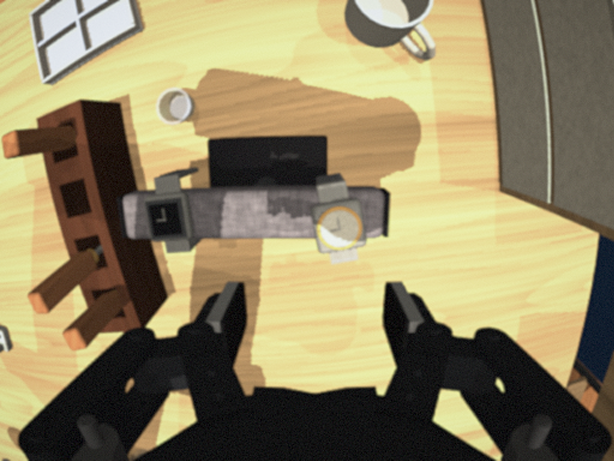

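Nothing else needs mending on the stand: the round watch was nudged but sits level on the bar, about 7 mm off its centre line and 8° off square. The last thing to check is the driver's lean.

```bash
python3 - <<'E'
from h import *
I,W,h=whandle()
for c in ((668,-97),(530,-95),(475,-108)):
    q=W[(np.hypot(W[...,0]-c[0],W[...,1]-c[1])<36)&(W[...,2]>94)&(W[...,2]<200)]
    for z in range(94,200,20):
        s=q[(q[:,2]>z)&(q[:,2]<z+20)]
        if len(s)>8: print(z,len(s),np.median(s,0).round(1))
    print(len(q),np.percentile(q[:,2],98).round(1))
P,J=top()
for c in ((631.8,272.8,35),(680.9,-215.6,30),(387.6,300,32)):
    Q=P[(np.hypot(P[...,0]-c[0],P[...,1]-c[1])<60)&(P[...,2]>c[2]-10)&(P[...,2]<c[2]+8)];print(len(Q),np.median(Q,0).round(1))
E
```

```text
94 191 [ 670.  -110.4  104.5]
114 205 [ 669.3 -110.3  124.4]
134 244 [ 669.7 -110.4  143.9]
154 420 [ 670.5 -109.3  169.8]
174 85 [669.7 -99.2 174.5]
1145 174.9
94 222 [ 534.6 -106.7  104.5]
114 253 [ 532.2 -104.7  124.4]
134 272 [ 529.9 -102.3  144.6]
154 307 [ 527.3 -100.2  164.2]
174 303 [522.5 -94.8 181.2]
1357 183.2
94 181 [ 483.2 -123.3  104.5]
114 203 [ 483.7 -124.3  124.3]
134 231 [ 483.8 -125.4  143.9]
154 255 [ 484.2 -126.4  164. ]
174 270 [ 479.9 -119.   178.2]
1140 179.5
143 [631.2 271.7  34.1]
65 [ 684.4 -220.2   26.7]
143 [371.6 289.2  30.9]
```

```bash
python3 -c "from bench import job_done; print(job_done())"
```

```text
the job is handed in; nothing more can be done
None
```

I handed the job in at about 44 s: the key was pressed to its stop, both watches sit level astride the bar, and the three tools present (brush, driver, file) stand in their wells; no verdict came back.

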